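# Unstack the padlocks onto their packing cards

## Robot

A 6-joint arm with a two-finger parallel gripper is mounted at the origin on the work surface. World frame = base frame: x ahead of the robot, y to its left, z up, the work surface at z = 0. Lengths are in m, angles in rad, forces in N, time in s.
With the tool pointing down it reaches from about 0.275 to 0.725 m from the base axis. Payload 5.6 kg.
Tool frame: the origin (TCP) lies on the centre line of the jaws, within the pads' length; the fingertips stand 25 mm ahead of it and the grasp point (between the pads) lies 6 mm ahead of it; z points along the fingers, y is the direction in which the jaws open and shut (so a half turn about z gives the same grasp; the last joint's range is limited). The gripper opens to 85 mm and grips with 20 to 120 N. Pads are 22 mm wide; open, the fingers measure 114 mm over their backs; the gripper's body (76 mm by 85 mm) begins 54 mm behind the grasp point. The pads swing forward as they close: fully open they stand 13 mm farther back than shut.
Start: joints at [-0.832, 0.255, 0.108, 0, -1.424, -0.285], TCP at [0.241, -0.494, 0.256] pointing down, gripper open.
Joint ranges: [-2.95, 2.95], [-1.21, 1.97], [-1.09, 1.5], [-2.87, 1.71], [-2.94, -0.07], [-3.05, 3.05]. Speed limits (rad/s): [2.57, 2.57, 3.14, 3.14, 3.14, 3.14].

## Interface

Orientations are given as a unit quaternion [x, y, z, w].
In Python, from bench import arm gives the robot as it stands.
- The arm moves only by the tool carry_out, never from a script. Its argument "moves" is a list of rows, each an object of numbers: "x", "y", "z": the shift along the tool's x, y, z in m; "rx", "ry", "rz": the turn, a rotation vector about the tool's x, y, z in rad; "fingers": the closure, from 0 (fully open) to 1 (shut). In form: [{"x": .., "y": .., "z": .., "rx": .., "ry": .., "rz": .., "fingers": ..}, ...]. A call has 1 to 20 rows; each row shifts and turns the commanded pose from where the row before left it, along the tool's axes as they then stand; what a row does not reach is not made up. A row lasts 1/8 s, in which the tool goes at most 62.5 mm and 10.7 degrees, less where a joint would pass 70% of its speed; a pose out of reach is approached as far as the arm can. A call is refused whole if a number of a shift passes 0.0625 or a number of a turn 0.188, either way. A call with a gripper value outside its range is refused whole. The fingers move at their own pace and stop on an object; the grip force is fixed at half the most. Time passes only in rows, so rows that do not move let the fingers close. It gives the time, the measured TCP pose, the force and the opening at its end, in the units of the state.
- arm.get_state(): the state, without advancing time (a new reading comes with each control period).
- arm.grab_frame(name): name is "side" or "top" or "wrist"; returns the picture (384x512x3 uint8, red, green, blue); there is no depth.
- arm.camera_model(name): a dict with "mtx" (3x3 intrinsics, pixels), "R" (3x3) and "t" (3): a world point X has camera coordinates R X + t. Camera axes: x right, y down, z forward; pixel columns grow to the right and rows downward; lengths in m; the calibration is good to about 2 mm. A picture is of the moment at which its call begins: read the wrist's pose just before it. camera_model takes no time and is no camera call; for the wrist camera it gives the pose at the moment of the call.
- arm.finish_job(): hands the job in, once; it reports no verdict.
Trained networks look in the newest picture that a camera, given by its name, has taken for a name from the list of things; names that differ only in an ending like _2 or _b are one class to them, and where a whole thing is asked for, a point or a joint stands for the part that bears it (a point fixed in the world has none). Each returns a list of dicts, best first, with "conf" (0 to 1); they miss things now and then, are a little off and sometimes report something else, mostly with a low value. They report only what shows in the picture. A call takes as long as a camera call. They do not tell look-alikes from the thing itself.
- arm.search_frame(camera, label): "at" ([row, column] in pixels, amid what is visible of it).
The state is a dict: "time_s": time; "joint_pos": joint angles; "qvel": joint speeds; "joint_efforts": joint torques, N m; "tool_pos": TCP position; "orientation": TCP orientation; "ft_force": force on the tool from outside, world axes, zero at the start; "ft_torque": the same for the moment, N m; "grip_width": finger opening in m.
Only numpy, scipy, OpenCV 4.12 (cv2) and the standard library are available. Lean on these libraries where they do the work, as an engineer would, in place of code of your own. Each camera call takes 0.05 s, during which the arm holds its last target.

## Task

The finished padlocks are standing about in two stacks: take them apart and lay each padlock flat on the packing card that carries the key of its own colour. Each case must lie squarely on the printed outline, with the shackle pointing along the key, to either end of the card. Set them down gently, do not drop any.

Things in the scene. Friction and masses are not known exactly. Their poses are not given: they have to be found in the camera images.
- brass_lock: large padlock with a brass case, lying flat. Case 60 mm (x) by 64 mm (y, the width to grip), 24 mm thick. A 9 mm thick steel shackle, narrower than the case, juts 36 mm from its +x end at half thickness. Origin: centre of the case's underside, z up. At the start it lies on the table at the bottom of a stack.
- blue_lock: large padlock with a blue case, lying flat. Case 60 mm (x) by 64 mm (y, the width to grip), 24 mm thick. A 9 mm thick steel shackle, narrower than the case, juts 36 mm from its +x end at half thickness. Origin: centre of the case's underside, z up. At the start it lies on the table at the bottom of a stack.
- red_lock: medium padlock with a red case, lying flat. Case 44 mm (x) by 46 mm (y, the width to grip), 20 mm thick. A 7 mm thick steel shackle, narrower than the case, juts 28 mm from its +x end at half thickness. Origin: centre of the case's underside, z up. At the start it lies on one of the two large padlocks (either one).
- green_lock: medium padlock with a green case, lying flat. Case 44 mm (x) by 46 mm (y, the width to grip), 20 mm thick. A 7 mm thick steel shackle, narrower than the case, juts 28 mm from its +x end at half thickness. Origin: centre of the case's underside, z up. At the start it lies on one of the two large padlocks (either one).
- black_lock: small padlock with a black case, lying flat. Case 30 mm (x) by 30 mm (y, the width to grip), 16 mm thick. A 5 mm thick steel shackle, narrower than the case, juts 20 mm from its +x end at half thickness. Origin: centre of the case's underside, z up. At the start it lies on the red padlock, on top of the stack of three.
- brass_card: white packing card of the brass padlock, fixed, 3 mm thick, 96 mm (x) by 108 mm (y), with an all-brass key stuck flat along its +y side, parallel to x, and a black printed outline 60 mm (x) by 64 mm (y), the size of the case. Origin: centre of the outline, at table height (3 mm below the card's top), 12 mm off the card's middle, away from the key.
- blue_card: white packing card of the blue padlock, fixed, 3 mm thick, 96 mm (x) by 108 mm (y), with a steel key with a blue plastic head stuck flat along its +y side, parallel to x, and a black printed outline 60 mm (x) by 64 mm (y), the size of the case. Origin: centre of the outline, at table height (3 mm below the card's top), 12 mm off the card's middle, away from the key.
- red_card: white packing card of the red padlock, fixed, 3 mm thick, 80 mm (x) by 90 mm (y), with a steel key with a red plastic head stuck flat along its +y side, parallel to x, and a black printed outline 44 mm (x) by 46 mm (y), the size of the case. Origin: centre of the outline, at table height (3 mm below the card's top), 12 mm off the card's middle, away from the key.
- green_card: white packing card of the green padlock, fixed, 3 mm thick, 80 mm (x) by 90 mm (y), with a steel key with a green plastic head stuck flat along its +y side, parallel to x, and a black printed outline 44 mm (x) by 46 mm (y), the size of the case. Origin: centre of the outline, at table height (3 mm below the card's top), 12 mm off the card's middle, away from the key.
- black_card: white packing card of the black padlock, fixed, 3 mm thick, 66 mm (x) by 74 mm (y), with a steel key with a black plastic head stuck flat along its +y side, parallel to x, and a black printed outline 30 mm (x) by 30 mm (y), the size of the case. Origin: centre of the outline, at table height (3 mm below the card's top), 12 mm off the card's middle, away from the key.
Mind the look-alikes: they are no part of the job. There is more than one size of the green_lock; the one meant has the size given above.

How it is judged:
At the end, for the whole second after the job is handed in: All five padlocks lie released, flat (underside within 3 mm of the card's top, tilt under 0.12 rad) and at rest, each on the card of its own colour: centre of the case within 12 mm of the outline's centre and its x axis within 0.3 rad of the card's x axis, either way round (horizontal distance between brass_lock and brass_card below 0.012 m and height (world z) of each of brass_lock, blue_lock, red_lock, green_lock, black_lock below 0.006 m and angle between each of brass_lock, blue_lock, red_lock, green_lock, black_lock's own z axis and vertical below 0.12 rad and angle between the x axis of brass_lock and the x axis of brass_card, either way round below 0.3 rad and linear speed of each of brass_lock, blue_lock, red_lock, green_lock, black_lock below 0.02 m/s and contact force between each of brass_lock, blue_lock, red_lock, green_lock, black_lock and the fingers below 0.1 N and horizontal distance between blue_lock and blue_card below 0.012 m and angle between the x axis of blue_lock and the x axis of blue_card, either way round below 0.3 rad and horizontal distance between red_lock and red_card below 0.012 m and angle between the x axis of red_lock and the x axis of red_card, either way round below 0.3 rad and horizontal distance between green_lock and green_card below 0.012 m and angle between the x axis of green_lock and the x axis of green_card, either way round below 0.3 rad and horizontal distance between black_lock and black_card below 0.012 m and angle between the x axis of black_lock and the x axis of black_card, either way round below 0.3 rad); the robot touches nothing.
It fails at once if the brass padlock is dropped (faster than 0.7 m/s within 30 mm of the table) (linear speed of brass_lock above 0.7 m/s and height (world z) of brass_lock below 0.03 m).
It fails at once if the blue padlock is dropped (faster than 0.7 m/s within 30 mm of the table) (linear speed of blue_lock above 0.7 m/s and height (world z) of blue_lock below 0.03 m).
It fails at once if the red padlock is dropped (faster than 0.7 m/s within 30 mm of the table) (linear speed of red_lock above 0.7 m/s and height (world z) of red_lock below 0.03 m).
It fails at once if the green padlock is dropped (faster than 0.7 m/s within 30 mm of the table) (linear speed of green_lock above 0.7 m/s and height (world z) of green_lock below 0.03 m).
It fails at once if the black padlock is dropped (faster than 0.7 m/s within 30 mm of the table) (linear speed of black_lock above 0.7 m/s and height (world z) of black_lock below 0.03 m).
It also fails if it takes over 128 s, if anything falls off the work surface, if the arm or the gripper's body presses on something with over 40 N, if the wrist force passes 120 N, or if a joint passes its speed limit or range.

## Working session

There is one attempt and no reset: what is moved stays moved. The work goes in short steps, Python scripts to look and compute and a tool call to move; the robot and the scene stay as the last step left them, time stands still between calls to the robot, and variables do not carry over. Pictures are saved under pics/ and viewed, and the job is handed in when it is done.

Besides the shell and the picture viewer there is one more tool, called after "Emit:" as a command line: name --argument value ..., lists and objects as JSON in quotes. carry_out: Moves the arm, as the interface text tells. Its arguments: {"type":"object","properties":{"moves":{"type":"array","items":{"type":"object","properties":{"x":{"type":"number"},"y":{"type":"number"},"z":{"type":"number"},"rx":{"type":"number"},"ry":{"type":"number"},"rz":{"type":"number"},"fingers":{"type":"number"}}}}},"required":["moves"]}

```bash
ls; mkdir -p pics; python3 - <<'E'
from bench import arm
import cv2
print(arm.get_state())
for n in ("top","side","wrist"):
    m=arm.camera_model(n); print(n,m)
    im=arm.grab_frame(n); cv2.imwrite(f"pics/{n}0.png",im[:,:,::-1])
E
```

```text
pics
{'time_s': 0.0, 'joint_pos': array([-8.32385130e-01,  2.55746711e-01,  1.07011805e-01, -4.77870523e-04,
       -1.42390069e+00, -2.84584428e-01]), 'qvel': array([ 6.97201981e-04, -1.92255669e-03,  3.65732279e-05,  5.94779480e-04,
       -9.95383114e-05, -4.04448452e-05]), 'joint_efforts': array([-8.73077752e-04, -3.86625445e+01,  2.37928158e+01,  5.36478236e+00,
       -6.13113429e-03, -3.00839588e-05]), 'tool_pos': array([ 0.24097657, -0.49390191,  0.2553983 ]), 'orientation': array([-2.24936719e-01,  9.74372912e-01,  9.17613914e-04, -2.44064812e-04]), 'ft_force': array([-0.66306712, -0.10180066, -0.48638116]), 'ft_torque': array([ 0.03115614, -0.03779097,  0.02225463]), 'grip_width': 0.0851940860388284}
top {'mtx': array([[397.41780142,   0.        , 252.39113964],
       [  0.        , 397.41780142, 189.35810087],
       [  0.        ,   0.        ,   1.        ]]), 'R': array([[ 0.00768943, -0.99927553, -0.03727315],
       [-0.99835572, -0.00555428, -0.05705261],
       [ 0.05680425,  0.03765057, -0.99767515]]), 't': array([0.02711075, 0.45233878, 1.01653183])}
side {'mtx': array([[488.72938391,   0.        , 252.15698047],
       [  0.        , 488.72938391, 199.94173936],
       [  0.        ,   0.        ,   1.        ]]), 'R': array([[-0.72579996, -0.68785319, -0.00850899],
       [-0.5215309 ,  0.55828393, -0.64523218],
       [ 0.44857545, -0.46387179, -0.76393915]]), 't': array([0.35496952, 0.30121339, 1.34737841])}
wrist {'mtx': array([[321.67145343,   0.        , 255.82081611],
       [  0.        , 321.67145343, 188.44751437],
       [  0.        ,   0.        ,   1.        ]]), 'R': array([[-0.43907178,  0.89844969,  0.00203169],
       [ 0.85292901,  0.41611304,  0.31521744],
       [ 0.2823616 ,  0.14013597, -0.9490173 ]]), 't': array([ 0.54924455, -0.04105363,  0.38066133])}
```

View pics/top0.png

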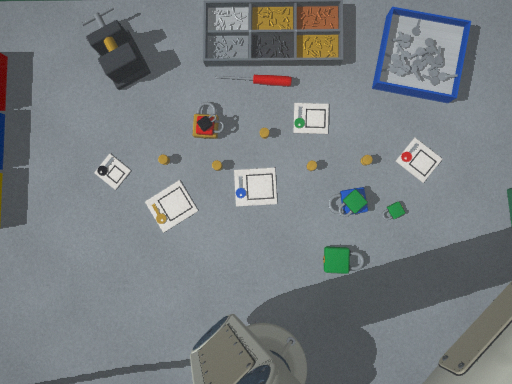

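View pics/side0.png

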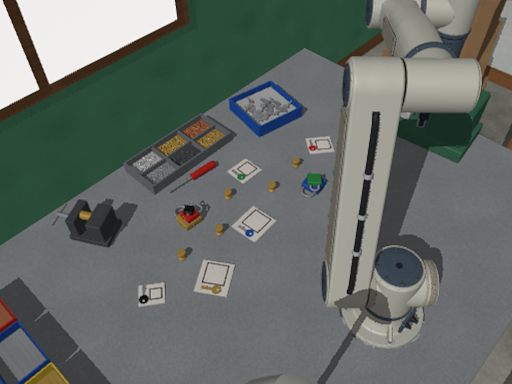

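View pics/wrist0.png

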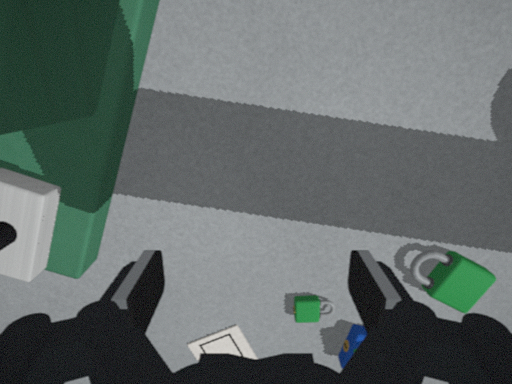

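The top view shows the brass/red/black stack at (204,124) and the blue/green stack at (354,202). There are two look-alikes: a large green lock at (337,260) and a small one at (396,210). Knob-like posts stand at (164,160), (217,166), (265,133), (312,166) and (367,160). Next I'll zoom in.

```bash
cat > h.py <<'E'
import numpy as np, cv2
from bench import arm
def proj(m,X):
    c=m['R']@np.asarray(X,float)+m['t']; p=m['mtx']@c; return p[:2]/p[2]
def unproj(m,uv,z):
    d=m['R'].T@np.linalg.inv(m['mtx'])@np.array([uv[0],uv[1],1.]); o=-m['R'].T@m['t']
    return o+d*(z-o[2])/d[2]
E
python3 - <<'E'
from h import *
im=cv2.imread('pics/top0.png')
a=im[90:230,90:290]; b=im[90:290,270:450]
cv2.imwrite('pics/ca.png',cv2.resize(a,None,fx=4,fy=4,interpolation=cv2.INTER_CUBIC))
cv2.imwrite('pics/cb.png',cv2.resize(b,None,fx=3,fy=3,interpolation=cv2.INTER_CUBIC))
m=arm.camera_model('top')
arm.grab_frame('top')
for l in ["brass_lock","blue_lock","red_lock","green_lock","black_lock","brass_card","blue_card","red_card","green_card","black_card"]:
    for d in arm.search_frame('top',l)[:3]:
        r,c=d['at']; print(l,round(d['conf'],2),round(c),round(r),unproj(m,(c,r),0.02)[:2].round(3))
for n,uv in dict(k1=(164,160),k2=(217,166),k3=(265,133),k4=(312,166),k5=(367,160)).items(): print(n,unproj(m,uv,.02).round(3))
E
```

```text
brass_lock 0.57 417 160 [ 0.529 -0.389]
brass_lock 0.56 204 134 [0.595 0.156]
blue_lock 0.82 342 200 [ 0.427 -0.2  ]
red_lock 0.6 213 130 [0.607 0.135]
green_lock 0.87 353 204 [ 0.415 -0.226]
green_lock 0.86 336 260 [ 0.273 -0.183]
green_lock 0.79 395 211 [ 0.399 -0.332]
brass_card 0.89 170 206 [0.409 0.242]
blue_card 0.8 256 185 [0.463 0.02 ]
red_card 0.89 418 162 [ 0.524 -0.392]
green_card 0.79 311 118 [ 0.637 -0.121]
black_card 0.93 112 174 [0.489 0.398]
k1 [0.527 0.261 0.02 ]
k2 [0.512 0.122 0.02 ]
k3 [ 0.598 -0.002  0.02 ]
k4 [ 0.513 -0.123  0.02 ]
k5 [ 0.529 -0.263  0.02 ]
```

View pics/ca.png

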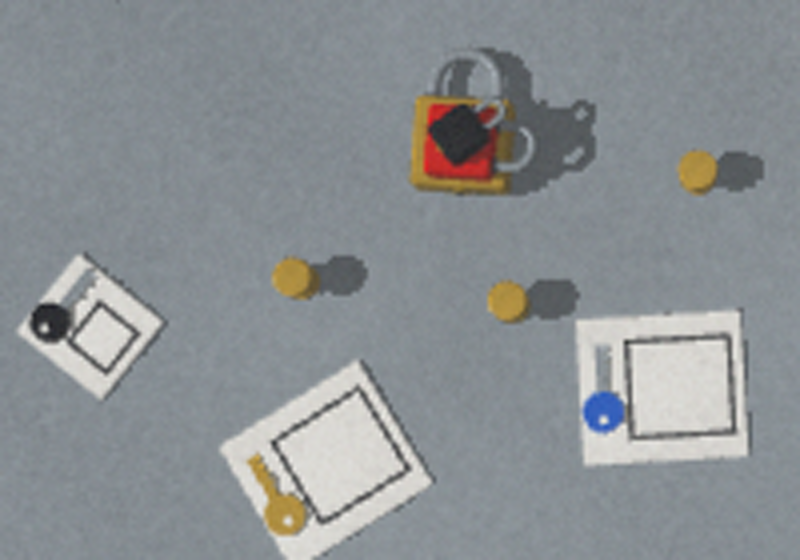

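View pics/cb.png

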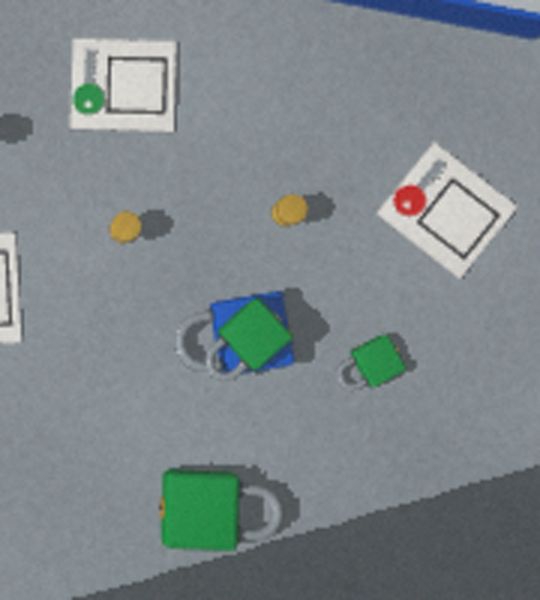

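Green candidates are the medium lock on the blue one at (354,202), the small one at (396,210) and the large one at (337,260). The description picks (354,202), the 46 mm case in the stack, and the crop confirms the relative sizes. Next I'll measure the cards and the cases.

```bash
python3 - <<'E'
from h import *
im=cv2.imread('pics/top0.png'); m=arm.camera_model('top')
S=4
big=cv2.resize(im,None,fx=S,fy=S,interpolation=cv2.INTER_CUBIC)
hsv=cv2.cvtColor(big,cv2.COLOR_BGR2HSV)
def w(pts,z): return np.array([unproj(m,((p[0]+.5)/S-.5,(p[1]+.5)/S-.5),z)[:2] for p in pts])
def rect(mask,z,amin):
    cs,_=cv2.findContours(mask,cv2.RETR_EXTERNAL,cv2.CHAIN_APPROX_NONE)
    out=[]
    for c in cs:
        if cv2.contourArea(c)<amin: continue
        P=w(c[:,0,:],z)
        (cx,cy),(a,b),an=cv2.minAreaRect((P*1000).astype(np.float32))
        out.append((np.round([cx,cy,a,b,an],1),c[:,0].mean(0)/S))
    return out
white=((hsv[...,1]<40)&(hsv[...,2]>185)).astype(np.uint8)*255
white=cv2.morphologyEx(white,cv2.MORPH_OPEN,np.ones((3,3)))
cs,h=cv2.findContours(white,cv2.RETR_CCOMP,cv2.CHAIN_APPROX_NONE)
for i,c in enumerate(cs):
    if cv2.contourArea(c)<600: continue
    P=w(c[:,0,:],.003)
    r=cv2.minAreaRect((P*1000).astype(np.float32))
    px=c[:,0].mean(0)/S
    if 90<px[0]<450 and 90<px[1]<240: print('hole' if h[0][i][3]>=0 else 'out',px.round(),np.round([*r[0],*r[1],r[2]],1))
H,Sa,V=cv2.split(hsv)
for n,mk,z in [('red',((H<8)|(H>172))&(Sa>150)&(V>120),.044),('green',(H>50)&(H<75)&(Sa>120)&(V>60),.044),('blue',(H>100)&(H<125)&(Sa>150)&(V>60),.024),('brass',(H>12)&(H<25)&(Sa>120)&(V>100),.024),('black',(V<55),.060)]:
    for o,px in rect(mk.astype(np.uint8)*255,z,600):
        if 90<px[0]<450 and 90<px[1]<280: print(n,px.round(),o)
E
```

```text
out [175. 204.] [414.3 235.   59.1  62.9  32.4]
out [171. 206.] [408.1 245.4  96.1 108.2  32.4]
out [260. 187.] [460.9  11.6  58.6  62.6   3.6]
out [255. 187.] [460.4  24.   95.4 107.4   3.6]
out [116. 174.] [491.7 395.4  28.6  28.1  51.2]
out [114. 174.] [498.9 405.2  73.2  65.3  52.1]
out [106. 160.] [528.7 422.1  11.3  39.1  49.4]
out [423. 163.] [ 525.  -408.8   44.3   42.    51.4]
out [419. 159.] [ 532.4 -399.    89.5   79.7   51.2]
out [315. 118.] [ 641.7 -132.8   43.8   42.5   87.8]
out [311. 118.] [ 642.3 -120.9   89.5   79.3   88.2]
red [406. 157.] [ 5.348e+02 -3.532e+02  2.260e+01  2.400e+01  1.000e-01]
red [203. 131.] [600.2 155.8  46.   24.7  69.1]
green [337. 260.] [ 277.8 -179.6   62.3   63.1   88. ]
green [396. 210.] [ 401.5 -325.8   34.5   34.3   28.2]
green [355. 201.] [ 422.9 -225.4   45.    44.2   40.8]
green [299. 123.] [621.  -88.3  23.3  23.6  90. ]
blue [346. 194.] [ 445.3 -206.    22.    47.3   46.4]
blue [241. 193.] [443.6  60.5  23.1  23.1   0.5]
brass [159. 214.] [389.7 269.9  54.   24.4  18.8]
brass [312. 166.] [ 514.1 -121.1   23.3   25.9   61.2]
brass [217. 165.] [514.4 123.   24.7  24.    0.8]
brass [367. 160.] [ 528.9 -259.9   23.4   29.6   35.9]
brass [164. 160.] [529.  263.4  25.8  24.5  86.4]
brass [264. 133.] [5.985e+02 8.000e-01 2.610e+01 2.260e+01 3.000e-01]
brass [201. 127.] [616.7 155.1  61.6  60.4  87. ]
black [102. 170.] [4.959e+02 4.075e+02 2.020e+01 2.110e+01 2.000e-01]
black [204. 123.] [615.8 149.7  29.5  28.9  36.6]
```

```bash
cat >> h.py <<'E'
from scipy.spatial.transform import Rotation as Ro
def yaw_now(s):
    R=Ro.from_quat(s['orientation']).as_matrix(); return np.degrees(np.arctan2(R[1,0],R[0,0]))
def plan(x,y,z,yaw,flip=0,vmax=.055,wmax=.18):
    """yaw deg of tool x (mod 180). prints n identical rows"""
    s=arm.get_state(); p=s['tool_pos']; y0=yaw_now(s); R=Ro.from_quat(s['orientation']).as_matrix()
    d=(yaw-y0+90)%180-90
    if flip: d-=np.sign(d)*180
    q1=np.degrees(np.arctan2(y,x)); q6=(y0+d+90-q1+180)%360-180
    D=np.array([x,y,z])-p
    rz=-np.radians(d)
    n=max(1,int(np.ceil(max(np.linalg.norm(D)/vmax,abs(rz)/wmax))))
    while 1:
        M=sum(Ro.from_rotvec([0,0,rz/n*k]).as_matrix() for k in range(n))
        sh=np.linalg.solve(M,R.T@D)
        if np.linalg.norm(sh)<=vmax+.004: break
        n+=1
    print('t',round(s['time_s'],2),'pos',p.round(4),'yaw',round(y0,1),'tilt',np.degrees(np.arccos(-R[2,2])).round(2),'F',s['ft_force'].round(1),'w',round(s['grip_width'],4),'q6',np.degrees(s['joint_pos'][5]).round(),'->q6',q6.round())
    print(f"n={n} x={sh[0]:.4f} y={sh[1]:.4f} z={sh[2]:.4f} rz={rz/n:.4f}  (dyaw {d:.1f})")
def snap(name,cam,S=1.5,crop=None):
    im=arm.grab_frame(cam)[:,:,::-1].copy(); cv2.imwrite(f'pics/{name}_raw.png',im)
    if crop: im=im[crop[1]:crop[3],crop[0]:crop[2]]
    cv2.imwrite(f'pics/{name}.png',cv2.resize(im,None,fx=S,fy=S)); 
E
python3 -c "
from h import *
plan(.4229,-.2254,.16,130.8)"
```

```text
t 0.7 pos [ 0.2411 -0.4943  0.2563] yaw -154.0 tilt 0.0 F [-0.7  0.  -0.3] w 0.085 q6 -16.0 ->q6 -111.0
n=8 x=-0.0199 y=0.0388 z=0.0120 rz=0.1641  (dyaw -75.2)
```

Emit:
carry_out --moves '[{"x":-0.0199,"y":0.0388,"z":0.012,"rz":0.164},{"x":-0.0199,"y":0.0388,"z":0.012,"rz":0.164},{"x":-0.0199,"y":0.0388,"z":0.012,"rz":0.164},{"x":-0.0199,"y":0.0388,"z":0.012,"rz":0.164},{"x":-0.0199,"y":0.0388,"z":0.012,"rz":0.164},{"x":-0.0199,"y":0.0388,"z":0.012,"rz":0.164},{"x":-0.0199,"y":0.0388,"z":0.012,"rz":0.164},{"x":-0.0199,"y":0.0388,"z":0.012,"rz":0.164},{},{}]'

```text
schema error: expected keys x, y, z, rx, ry, rz, fingers
```

```bash
python3 -c "
from h import *
snap('g1','wrist')
plan(.4229,-.2254,.16,130.8)
m=arm.camera_model('wrist'); print(-m['R'].T@m['t']); print(proj(m,(.4229,-.2254,.044)),proj(m,[*arm.get_state()['tool_pos'][:2],.044]))"
```

```text
t 0.75 pos [ 0.2411 -0.4943  0.2563] yaw -154.0 tilt 0.0 F [-0.8  0.2  0.3] w 0.0851 q6 -16.0 ->q6 -111.0
n=8 x=-0.0199 y=0.0388 z=0.0120 rz=0.1641  (dyaw -75.2)
[ 0.16874076 -0.52991623  0.37387796]
[377.69238105 368.80884544] [255.91667087 162.36546152]
```

View pics/g1.png

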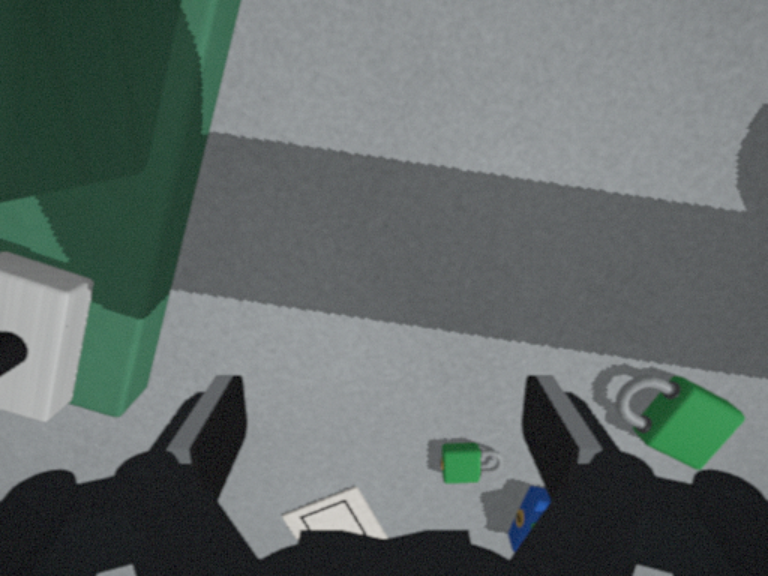

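The call was refused because every key must be given. The picture just repeats the start view, with the fingertips at about (235,380) and (530,380). I'll resend it in full.

Emit:
carry_out --moves '[{"x":-0.0199,"y":0.0388,"z":0.012,"rx":0,"ry":0,"rz":0.164,"fingers":0},{"x":-0.0199,"y":0.0388,"z":0.012,"rx":0,"ry":0,"rz":0.164,"fingers":0},{"x":-0.0199,"y":0.0388,"z":0.012,"rx":0,"ry":0,"rz":0.164,"fingers":0},{"x":-0.0199,"y":0.0388,"z":0.012,"rx":0,"ry":0,"rz":0.164,"fingers":0},{"x":-0.0199,"y":0.0388,"z":0.012,"rx":0,"ry":0,"rz":0.164,"fingers":0},{"x":-0.0199,"y":0.0388,"z":0.012,"rx":0,"ry":0,"rz":0.164,"fingers":0},{"x":-0.0199,"y":0.0388,"z":0.012,"rx":0,"ry":0,"rz":0.164,"fingers":0},{"x":-0.0199,"y":0.0388,"z":0.012,"rx":0,"ry":0,"rz":0.164,"fingers":0},{"x":0,"y":0,"z":0,"rx":0,"ry":0,"rz":0,"fingers":0},{"x":0,"y":0,"z":0,"rx":0,"ry":0,"rz":0,"fingers":0}]'

```text
time_s: 2.0
tool_pos: [0.4227, -0.2253, 0.1603]
orientation: [0.415, 0.91, -0.0, -0.0]
ft_force: [-0.6, -0.0, 0.1]
grip_width: 0.0854
```

```bash
python3 -c "
from h import *
snap('g2','wrist')
plan(.4229,-.2254,.16,130.8)
m=arm.camera_model('wrist'); print(-m['R'].T@m['t']); print(proj(m,(.4229,-.2254,.044)),proj(m,[*arm.get_state()['tool_pos'][:2],.044]))"
```

```text
t 2.05 pos [ 0.4225 -0.2255  0.1606] yaw 130.9 tilt 0.01 F [ 0.1 -0.4  0.2] w 0.0852 q6 -130.0 ->q6 -111.0
n=1 x=-0.0002 y=0.0004 z=0.0006 rz=0.0011  (dyaw -0.1)
[ 0.36989466 -0.16433906  0.27810899]
[255.82214545 192.32151796] [255.35146229 192.09786148]
```

View pics/g2.png

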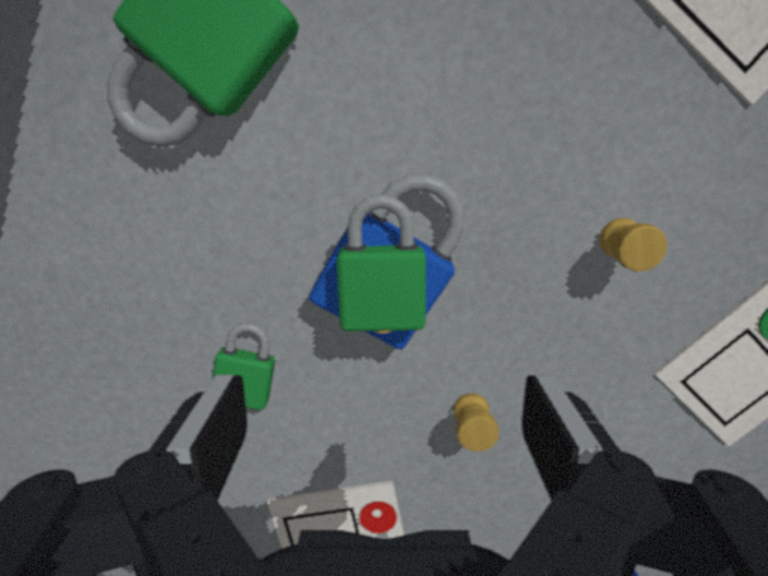

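The wrist view shows the medium green lock squared between the fingers at (382,288), stacked on the blue case. I'll descend and grip.

Emit:
carry_out --moves '[{"x":0,"y":0,"z":0.04,"rx":0,"ry":0,"rz":0,"fingers":0},{"x":0,"y":0,"z":0.04,"rx":0,"ry":0,"rz":0,"fingers":0},{"x":0,"y":0,"z":0.02,"rx":0,"ry":0,"rz":0,"fingers":0},{"x":0,"y":0,"z":0.01,"rx":0,"ry":0,"rz":0,"fingers":0},{"x":0,"y":0,"z":0,"rx":0,"ry":0,"rz":0,"fingers":1},{"x":0,"y":0,"z":0,"rx":0,"ry":0,"rz":0,"fingers":1},{"x":0,"y":0,"z":0,"rx":0,"ry":0,"rz":0,"fingers":1},{"x":0,"y":0,"z":0,"rx":0,"ry":0,"rz":0,"fingers":1},{"x":0,"y":0,"z":0,"rx":0,"ry":0,"rz":0,"fingers":1},{"x":0,"y":0,"z":0,"rx":0,"ry":0,"rz":0,"fingers":1}]'

```text
time_s: 3.3
tool_pos: [0.4238, -0.2256, 0.0517]
orientation: [0.416, 0.909, -0.0, 0.001]
ft_force: [-0.2, 0.2, 6.4]
grip_width: 0.0444
```

```bash
python3 -c "
from h import *
snap('g3','wrist')
plan(.4229,-.2254,.12,130.8)
"
```

```text
t 3.35 pos [ 0.4238 -0.2256  0.0517] yaw 130.9 tilt 0.15 F [-1.6  0.4  6.4] w 0.0444 q6 -130.0 ->q6 -111.0
n=2 x=0.0003 y=-0.0002 z=-0.0341 rz=0.0006  (dyaw -0.1)
```

View pics/g3.png

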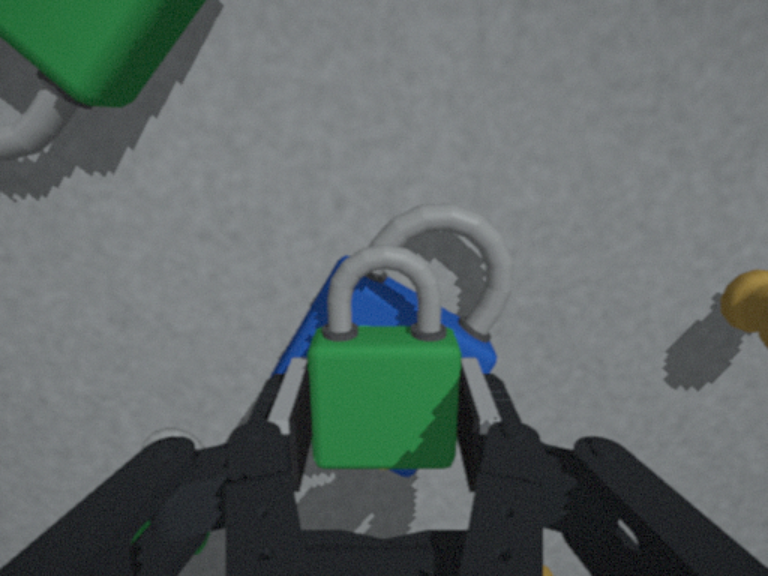

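The green lock is gripped at a width of 44 mm with the case fully between the pads. Lifting.

Emit:
carry_out --moves '[{"x":0,"y":0,"z":-0.02,"rx":0,"ry":0,"rz":0,"fingers":1},{"x":0,"y":0,"z":-0.04,"rx":0,"ry":0,"rz":0,"fingers":1},{"x":0,"y":0,"z":-0.03,"rx":0,"ry":0,"rz":0,"fingers":1},{"x":0,"y":0,"z":0,"rx":0,"ry":0,"rz":0,"fingers":1}]'

```text
time_s: 3.85
tool_pos: [0.4243, -0.2255, 0.1427]
orientation: [0.416, 0.909, 0.001, 0.003]
ft_force: [0.0, 0.0, -2.7]
grip_width: 0.0448
```

```bash
python3 -c "
from h import *
plan(.6417,-.1329,.10,-2)
"
```

```text
t 3.85 pos [ 0.4243 -0.2255  0.1427] yaw 130.8 tilt 0.31 F [ 0.   0.  -2.7] w 0.0448 q6 -130.0 ->q6 -80.0
n=5 x=-0.0289 y=0.0389 z=0.0087 rz=-0.1646  (dyaw 47.2)
```

Emit:
carry_out --moves '[{"x":-0.0289,"y":0.0389,"z":0.0087,"rx":0,"ry":0,"rz":-0.1645,"fingers":1},{"x":-0.0289,"y":0.0389,"z":0.0087,"rx":0,"ry":0,"rz":-0.1645,"fingers":1},{"x":-0.0289,"y":0.0389,"z":0.0087,"rx":0,"ry":0,"rz":-0.1645,"fingers":1},{"x":-0.0289,"y":0.0389,"z":0.0087,"rx":0,"ry":0,"rz":-0.1645,"fingers":1},{"x":-0.0289,"y":0.0389,"z":0.0087,"rx":0,"ry":0,"rz":-0.1645,"fingers":1},{"x":0,"y":0,"z":0,"rx":0,"ry":0,"rz":0,"fingers":1},{"x":0,"y":0,"z":0,"rx":0,"ry":0,"rz":0,"fingers":1}]'

```text
time_s: 4.72
tool_pos: [0.6389, -0.1327, 0.0953]
orientation: [0.018, 1.0, 0.0, -0.001]
ft_force: [-0.3, -0.1, -1.8]
grip_width: 0.0447
```

```bash
python3 -c "
from h import *
plan(.6417,-.1329,.031,-2)
snap('g4','wrist')
snap('g4t','top',4,(290,90,450,230))
"
```

```text
t 4.72 pos [ 0.6389 -0.1327  0.0953] yaw 177.9 tilt 0.16 F [-0.3 -0.1 -1.8] w 0.0447 q6 -94.0 ->q6 -80.0
n=2 x=-0.0015 y=-0.0001 z=0.0321 rz=-0.0007  (dyaw 0.1)
```

View pics/g4.png

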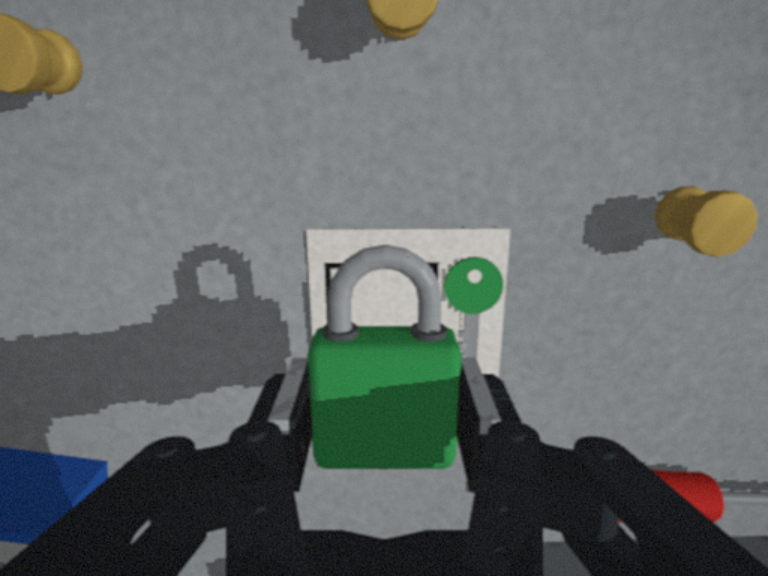

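View pics/g4t.png

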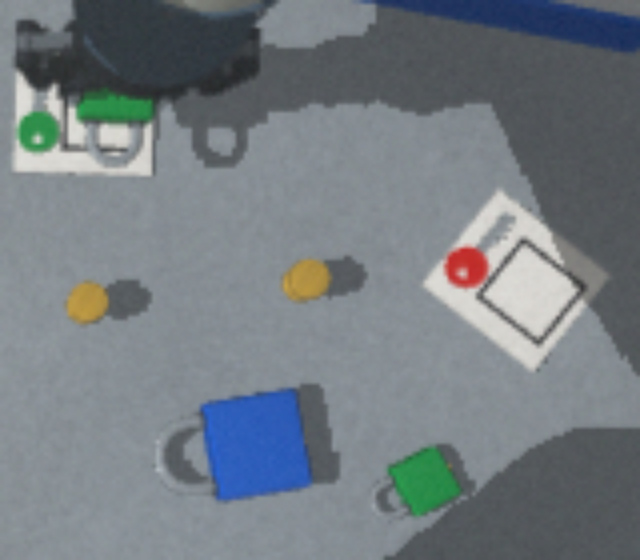

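The green lock is held squarely above its card (outline corner at (330,268)), and the blue lock is now fully visible in the top view. Lowering.

Emit:
carry_out --moves '[{"x":-0.003,"y":0,"z":0.03,"rx":0,"ry":0,"rz":0,"fingers":1},{"x":0,"y":0,"z":0.02,"rx":0,"ry":0,"rz":0,"fingers":1},{"x":0,"y":0,"z":0.01,"rx":0,"ry":0,"rz":0,"fingers":1},{"x":0,"y":0,"z":0,"rx":0,"ry":0,"rz":0,"fingers":1}]'

```text
time_s: 5.32
tool_pos: [0.6422, -0.1335, 0.0366]
orientation: [0.018, 1.0, -0.0, -0.0]
ft_force: [0.4, 0.3, -3.5]
grip_width: 0.0445
```

```bash
python3 -c "
from h import *
plan(.6417,-.1329,.031,-2)
im=cv2.imread('pics/g4t_raw.png'); m=arm.camera_model('top')
hsv=cv2.cvtColor(cv2.resize(im,None,fx=4,fy=4,interpolation=cv2.INTER_CUBIC),cv2.COLOR_BGR2HSV);H,S,V=cv2.split(hsv)
mk=((H>100)&(H<125)&(S>150)&(V>60)).astype(np.uint8)*255
mk[:720]=0
cs,_=cv2.findContours(mk,0,1)
for c in cs:
  if cv2.contourArea(c)>2000:
    P=np.array([unproj(m,((p[0]+.5)/4-.5,(p[1]+.5)/4-.5),.024)[:2] for p in c[:,0]])*1000
    print(c[:,0].mean(0)/4,cv2.minAreaRect(P.astype(np.float32)))
"
```

```text
t 5.33 pos [ 0.6422 -0.1335  0.0366] yaw 177.9 tilt 0.05 F [ 0.4  0.3 -3.5] w 0.0445 q6 -94.0 ->q6 -80.0
n=1 x=0.0006 y=0.0006 z=0.0056 rz=-0.0016  (dyaw 0.1)
[353.95342466 201.15342466] ((424.03472900390625, -227.00547790527344), (62.22270965576172, 61.24223709106445), 10.321168899536133)
```

Emit:
carry_out --moves '[{"x":0,"y":0,"z":0.004,"rx":0,"ry":0,"rz":0,"fingers":1},{"x":0,"y":0,"z":0.001,"rx":0,"ry":0,"rz":0,"fingers":1},{"x":0,"y":0,"z":0,"rx":0,"ry":0,"rz":0,"fingers":1}]'

```text
time_s: 5.7
tool_pos: [0.643, -0.1329, 0.0321]
orientation: [0.018, 1.0, -0.0, 0.0]
ft_force: [0.6, 0.9, -1.9]
grip_width: 0.0444
```

Emit:
carry_out --moves '[{"x":0,"y":0,"z":0.0015,"rx":0,"ry":0,"rz":0,"fingers":1},{"x":0,"y":0,"z":0,"rx":0,"ry":0,"rz":0,"fingers":1}]'

```text
time_s: 5.95
tool_pos: [0.6432, -0.133, 0.0308]
orientation: [0.018, 1.0, -0.0, 0.0]
ft_force: [-1.6, -0.1, 0.3]
grip_width: 0.0444
```

Contact: the weight has come off. Releasing and lifting, with a check picture.

Emit:
carry_out --moves '[{"x":0,"y":0,"z":0,"rx":0,"ry":0,"rz":0,"fingers":0},{"x":0,"y":0,"z":0,"rx":0,"ry":0,"rz":0,"fingers":0},{"x":0,"y":0,"z":0,"rx":0,"ry":0,"rz":0,"fingers":0},{"x":0,"y":0,"z":0,"rx":0,"ry":0,"rz":0,"fingers":0},{"x":0,"y":0,"z":-0.03,"rx":0,"ry":0,"rz":0,"fingers":0},{"x":0,"y":0,"z":-0.05,"rx":0,"ry":0,"rz":0,"fingers":0}]'

```text
time_s: 6.7
tool_pos: [0.6414, -0.1328, 0.1091]
orientation: [0.018, 1.0, 0.0, -0.002]
ft_force: [0.9, 0.6, 0.2]
grip_width: 0.0852
```

```bash
python3 -c "
from h import *
plan(.424,-.227,.14,100.3)
plan(.424,-.227,.14,100.3,flip=1)
snap('g5','wrist')
m=arm.camera_model('wrist'); print('outline',proj(m,(.6417,-.1329,.003)),'top of lock',proj(m,(.6417,-.1329,.023)))
"
```

```text
t 6.7 pos [ 0.6414 -0.1328  0.1091] yaw 177.9 tilt 0.29 F [0.9 0.6 0.2] w 0.0852 q6 -94.0 ->q6 -142.0
n=8 x=0.0163 y=-0.0275 z=-0.0037 rz=0.1694  (dyaw -77.6)
t 6.7 pos [ 0.6414 -0.1328  0.1091] yaw 177.9 tilt 0.29 F [0.9 0.6 0.2] w 0.0852 q6 -94.0 ->q6 38.0
n=10 x=0.0254 y=0.0096 z=-0.0030 rz=-0.1786  (dyaw 102.4)
outline [257.42294553 185.61987189] top of lock [257.48913415 194.60035397]
```

View pics/g5.png

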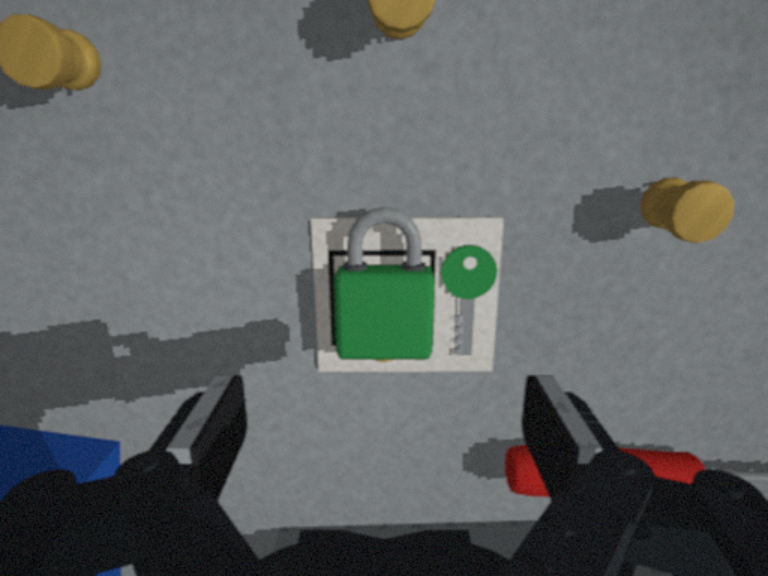

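```bash
python3 -c "
from h import *
arm.grab_frame('wrist');arm.grab_frame('wrist')
m=arm.camera_model('wrist')
snap('g6','wrist',4,(190,130,350,260))
print([proj(m,(.6417+a,-.1329+b,z)).round(1) for z in(.003,.023) for a,b in ((.022,.023),(.022,-.023),(-.022,-.023),(-.022,.023))])
plan(.424,-.227,.14,100.3)
snap('g6t','top',4,(270,90,370,150))
"
```

```text
[array([286.8, 215.2]), array([227.2, 217.1]), array([223.4, 161.7]), array([286.6, 159.6]), array([289.4, 226.5]), array([224.9, 228.5]), array([220.6, 169. ]), array([289.3, 166.7])]
t 6.9 pos [ 0.6435 -0.1329  0.1116] yaw 177.9 tilt 0.17 F [ 0.4  0.8 -1.5] w 0.0856 q6 -94.0 ->q6 -142.0
n=8 x=0.0165 y=-0.0277 z=-0.0036 rz=0.1694  (dyaw -77.6)
```

View pics/g6.png

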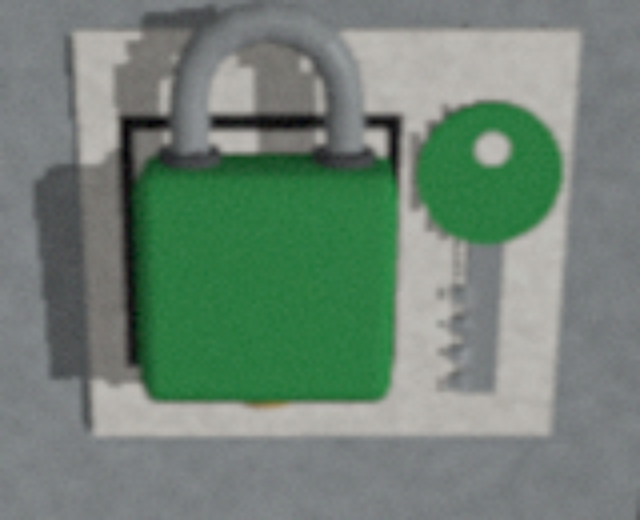

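The green lock sits on its outline, about 2–3 mm off by the predicted corners. Next is the blue lock.

Emit:
carry_out --moves '[{"x":0.0165,"y":-0.0277,"z":-0.0036,"rx":0,"ry":0,"rz":0.1694,"fingers":0},{"x":0.0165,"y":-0.0277,"z":-0.0036,"rx":0,"ry":0,"rz":0.1694,"fingers":0},{"x":0.0165,"y":-0.0277,"z":-0.0036,"rx":0,"ry":0,"rz":0.1694,"fingers":0},{"x":0.0165,"y":-0.0277,"z":-0.0036,"rx":0,"ry":0,"rz":0.1694,"fingers":0},{"x":0.0165,"y":-0.0277,"z":-0.0036,"rx":0,"ry":0,"rz":0.1694,"fingers":0},{"x":0.0165,"y":-0.0277,"z":-0.0036,"rx":0,"ry":0,"rz":0.1694,"fingers":0},{"x":0.0165,"y":-0.0277,"z":-0.0036,"rx":0,"ry":0,"rz":0.1694,"fingers":0},{"x":0.0165,"y":-0.0277,"z":-0.0036,"rx":0,"ry":0,"rz":0.1694,"fingers":0},{"x":0,"y":0,"z":0,"rx":0,"ry":0,"rz":0,"fingers":0},{"x":0,"y":0,"z":0,"rx":0,"ry":0,"rz":0,"fingers":0}]'

```text
time_s: 8.2
tool_pos: [0.4232, -0.2271, 0.1385]
orientation: [0.64, 0.768, -0.0, -0.0]
ft_force: [0.6, 0.2, 0.6]
grip_width: 0.0849
```

```bash
python3 -c "
from h import *
plan(.424,-.227,.06,100.3)
arm.grab_frame('wrist')
m=arm.camera_model('wrist')
snap('b1','wrist')
im=cv2.imread('pics/b1_raw.png')
H,S,V=cv2.split(cv2.cvtColor(im,cv2.COLOR_BGR2HSV))
mk=((H>100)&(H<125)&(S>150)&(V>60)).astype(np.uint8)*255
cs,_=cv2.findContours(mk,0,1); c=max(cs,key=cv2.contourArea)
P=np.array([unproj(m,p,.024)[:2] for p in c[:,0]])*1000
print(cv2.boundingRect(c),cv2.minAreaRect(P.astype(np.float32)))
"
```

```text
t 8.2 pos [ 0.4232 -0.2271  0.1385] yaw 100.4 tilt 0.05 F [0.6 0.2 0.6] w 0.0849 q6 -160.0 ->q6 -142.0
n=2 x=-0.0000 y=0.0004 z=0.0393 rz=0.0008  (dyaw -0.1)
(216, 155, 83, 76) ((424.65533447265625, -227.4442596435547), (61.67688751220703, 60.65554428100586), 10.442740440368652)
```

View pics/b1.png

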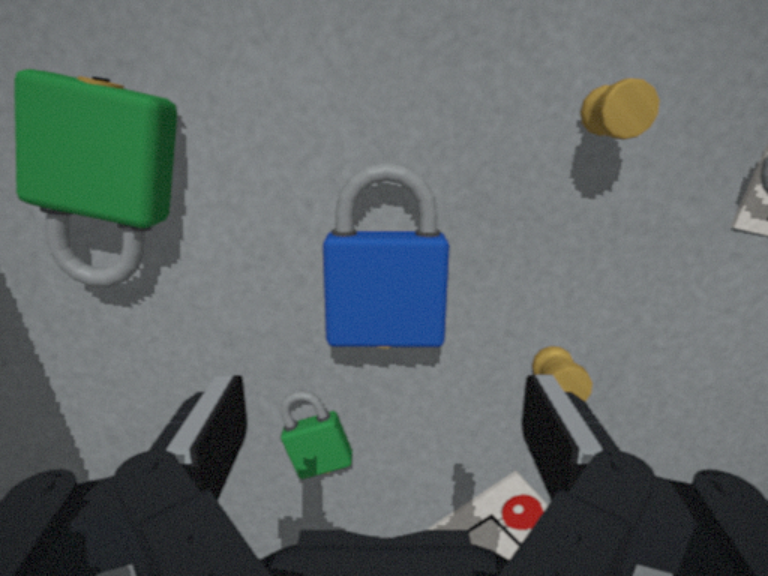

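The blue lock is square between the fingers at (386,288), and both cameras agree within 1 mm. Descending to grip.

Emit:
carry_out --moves '[{"x":0,"y":0.001,"z":0.04,"rx":0,"ry":0,"rz":0,"fingers":0},{"x":0,"y":0,"z":0.04,"rx":0,"ry":0,"rz":0,"fingers":0},{"x":0,"y":0,"z":0.02,"rx":0,"ry":0,"rz":0,"fingers":0},{"x":0,"y":0,"z":0.012,"rx":0,"ry":0,"rz":0,"fingers":0},{"x":0,"y":0,"z":0,"rx":0,"ry":0,"rz":0,"fingers":1},{"x":0,"y":0,"z":0,"rx":0,"ry":0,"rz":0,"fingers":1},{"x":0,"y":0,"z":0,"rx":0,"ry":0,"rz":0,"fingers":1},{"x":0,"y":0,"z":0,"rx":0,"ry":0,"rz":0,"fingers":1},{"x":0,"y":0,"z":0,"rx":0,"ry":0,"rz":0,"fingers":1}]'

```text
time_s: 9.43
tool_pos: [0.4247, -0.2269, 0.0276]
orientation: [0.641, 0.768, 0.0, 0.0]
ft_force: [-0.0, 1.3, 3.1]
grip_width: 0.0628
```

```bash
python3 -c "
from h import *
snap('b2','wrist')
plan(.424,-.227,.12,100.3)
"
```

```text
t 9.47 pos [ 0.4247 -0.2269  0.0277] yaw 100.3 tilt 0.07 F [-0.5  1.9  3.6] w 0.0626 q6 -160.0 ->q6 -142.0
n=2 x=0.0000 y=-0.0003 z=-0.0462 rz=0.0002  (dyaw -0.0)
```

View pics/b2.png

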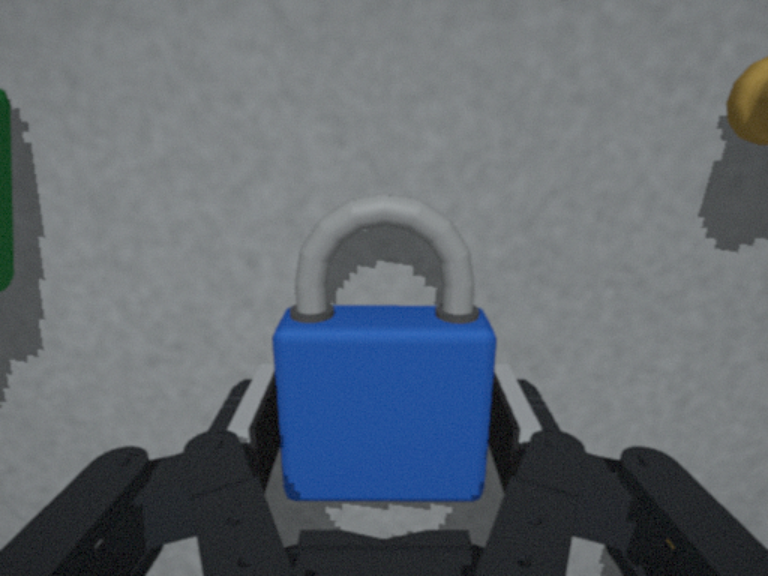

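Emit:
carry_out --moves '[{"x":0,"y":0,"z":-0.02,"rx":0,"ry":0,"rz":0,"fingers":1},{"x":0,"y":0,"z":-0.04,"rx":0,"ry":0,"rz":0,"fingers":1},{"x":0,"y":0,"z":-0.03,"rx":0,"ry":0,"rz":0,"fingers":1},{"x":0,"y":0,"z":0,"rx":0,"ry":0,"rz":0,"fingers":1}]'

```text
time_s: 9.98
tool_pos: [0.4254, -0.2272, 0.1188]
orientation: [0.641, 0.768, 0.001, 0.002]
ft_force: [0.3, -0.4, -3.0]
grip_width: 0.0628
```

```bash
python3 -c "
from h import *
plan(.4609,.0117,.11,3.6)
"
```

```text
t 9.97 pos [ 0.4254 -0.2272  0.1188] yaw 100.3 tilt 0.25 F [ 0.3 -0.4 -3. ] w 0.0628 q6 -160.0 ->q6 -88.0
n=9 x=0.0165 y=0.0242 z=0.0010 rz=-0.1615  (dyaw 83.3)
```

Emit:
carry_out --moves '[{"x":0.0165,"y":0.0242,"z":0.001,"rx":0,"ry":0,"rz":-0.1615,"fingers":1},{"x":0.0165,"y":0.0242,"z":0.001,"rx":0,"ry":0,"rz":-0.1615,"fingers":1},{"x":0.0165,"y":0.0242,"z":0.001,"rx":0,"ry":0,"rz":-0.1615,"fingers":1},{"x":0.0165,"y":0.0242,"z":0.001,"rx":0,"ry":0,"rz":-0.1615,"fingers":1},{"x":0.0165,"y":0.0242,"z":0.001,"rx":0,"ry":0,"rz":-0.1615,"fingers":1},{"x":0.0165,"y":0.0242,"z":0.001,"rx":0,"ry":0,"rz":-0.1615,"fingers":1},{"x":0.0165,"y":0.0242,"z":0.001,"rx":0,"ry":0,"rz":-0.1615,"fingers":1},{"x":0.0165,"y":0.0242,"z":0.001,"rx":0,"ry":0,"rz":-0.1615,"fingers":1},{"x":0.0165,"y":0.0242,"z":0.001,"rx":0,"ry":0,"rz":-0.1615,"fingers":1},{"x":0,"y":0,"z":0,"rx":0,"ry":0,"rz":0,"fingers":1},{"x":0,"y":0,"z":0,"rx":0,"ry":0,"rz":0,"fingers":1}]'

```text
time_s: 11.35
tool_pos: [0.4588, 0.0115, 0.107]
orientation: [-0.031, 1.0, -0.0, -0.001]
ft_force: [0.0, -0.1, -2.5]
grip_width: 0.0628
```

```bash
python3 -c "
from h import *
plan(.4609,.0117,.031,3.6)
snap('b3','wrist')
m=arm.camera_model('wrist')
z=arm.get_state()['tool_pos'][2]-.0277+.024
im=cv2.imread('pics/b3_raw.png')
H,S,V=cv2.split(cv2.cvtColor(im,cv2.COLOR_BGR2HSV))
mk=((H>100)&(H<125)&(S>150)&(V>60)).astype(np.uint8)*255
cs,_=cv2.findContours(mk,0,1); c=max(cs,key=cv2.contourArea)
P=np.array([unproj(m,p,z)[:2] for p in c[:,0]])*1000
print(cv2.boundingRect(c),cv2.minAreaRect(P.astype(np.float32)))
"
```

```text
t 11.35 pos [0.4588 0.0115 0.107 ] yaw -176.5 tilt 0.11 F [ 0.  -0.1 -2.5] w 0.0628 q6 -108.0 ->q6 -88.0
n=2 x=-0.0011 y=0.0000 z=0.0380 rz=-0.0006  (dyaw 0.1)
(182, 205, 148, 129) ((457.8546142578125, 11.357154846191406), (64.02156829833984, 62.09241485595703), 3.5559329986572266)
```

View pics/b3.png

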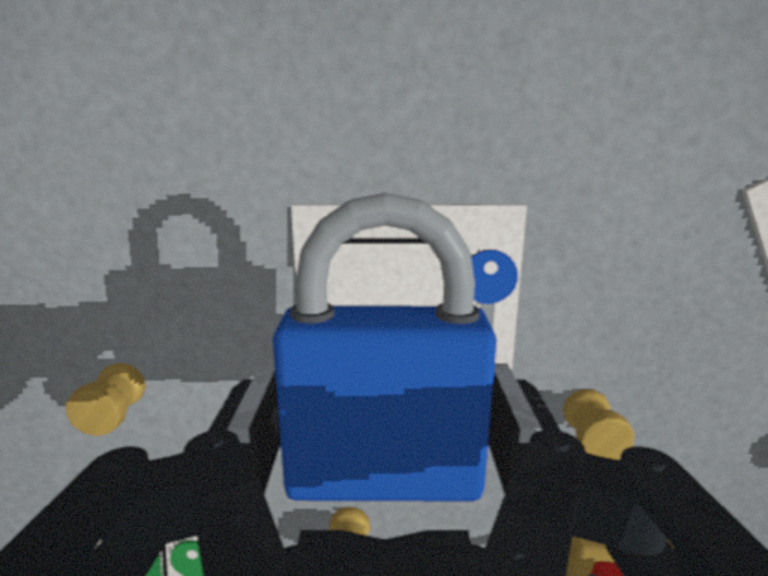

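The blue lock is held squarely above its card (outline edge at row 240). Lowering.

Emit:
carry_out --moves '[{"x":-0.001,"y":0,"z":0.03,"rx":0,"ry":0,"rz":0,"fingers":1},{"x":0,"y":0,"z":0.03,"rx":0,"ry":0,"rz":0,"fingers":1},{"x":0,"y":0,"z":0.01,"rx":0,"ry":0,"rz":0,"fingers":1},{"x":0,"y":0,"z":0.003,"rx":0,"ry":0,"rz":0,"fingers":1},{"x":0,"y":0,"z":0,"rx":0,"ry":0,"rz":0,"fingers":1},{"x":0,"y":0,"z":0,"rx":0,"ry":0,"rz":0,"fingers":1}]'

```text
time_s: 12.15
tool_pos: [0.4612, 0.012, 0.036]
orientation: [-0.031, 1.0, 0.0, 0.001]
ft_force: [1.0, -0.1, -3.7]
grip_width: 0.0624
```

Emit:
carry_out --moves '[{"x":0,"y":0,"z":0.003,"rx":0,"ry":0,"rz":0,"fingers":1},{"x":0,"y":0,"z":0.0015,"rx":0,"ry":0,"rz":0,"fingers":1},{"x":0,"y":0,"z":0.0005,"rx":0,"ry":0,"rz":0,"fingers":1},{"x":0,"y":0,"z":0,"rx":0,"ry":0,"rz":0,"fingers":1}]'

```text
time_s: 12.65
tool_pos: [0.4604, 0.0119, 0.0306]
orientation: [-0.031, 1.0, -0.0, 0.0]
ft_force: [-3.4, 1.1, 6.2]
grip_width: 0.0624
```

Contact (+6 N). Release and lift.

Emit:
carry_out --moves '[{"x":0,"y":0,"z":0,"rx":0,"ry":0,"rz":0,"fingers":0},{"x":0,"y":0,"z":0,"rx":0,"ry":0,"rz":0,"fingers":0},{"x":0,"y":0,"z":0,"rx":0,"ry":0,"rz":0,"fingers":0},{"x":0,"y":0,"z":0,"rx":0,"ry":0,"rz":0,"fingers":0},{"x":0,"y":0,"z":-0.03,"rx":0,"ry":0,"rz":0,"fingers":0},{"x":0,"y":0,"z":-0.05,"rx":0,"ry":0,"rz":0,"fingers":0},{"x":0,"y":0,"z":-0.03,"rx":0,"ry":0,"rz":0,"fingers":0},{"x":0,"y":0,"z":0,"rx":0,"ry":0,"rz":0,"fingers":0},{"x":0,"y":0,"z":0,"rx":0,"ry":0,"rz":0,"fingers":0}]'

```text
time_s: 13.78
tool_pos: [0.4599, 0.0118, 0.1395]
orientation: [-0.031, 1.0, 0.0, -0.0]
ft_force: [-1.1, 1.0, -0.8]
grip_width: 0.0853
```

```bash
python3 -c "
from h import *
snap('b4','wrist')
m=arm.camera_model('wrist')
import math
c,s=math.cos(math.radians(3.6)),math.sin(math.radians(3.6))
print([(1.5*proj(m,(.4609+c*a-s*b,.0117+s*a+c*b,z))).round() for z in(.003,.027) for a,b in ((.03,.032),(.03,-.032),(-.03,-.032),(-.03,.032))])
plan(.6158,.1497,.17,-53.4)
plan(.6158,.1497,.17,-53.4,1)
"
```

```text
[array([439., 329.]), array([328., 329.]), array([324., 225.]), array([444., 225.]), array([445., 347.]), array([323., 347.]), array([318., 235.]), array([449., 235.])]
t 13.82 pos [0.4597 0.0117 0.1391] yaw -176.4 tilt 0.11 F [ 0.5 -0.7 -0. ] w 0.0856 q6 -107.0 ->q6 -157.0
n=6 x=-0.0172 y=0.0318 z=-0.0052 rz=0.1657  (dyaw -57.0)
t 13.82 pos [0.4597 0.0117 0.1391] yaw -176.4 tilt 0.11 F [ 0.5 -0.7 -0. ] w 0.0856 q6 -107.0 ->q6 23.0
n=12 x=-0.0201 y=-0.0067 z=-0.0026 rz=-0.1789  (dyaw 123.0)
```

View pics/b4.png

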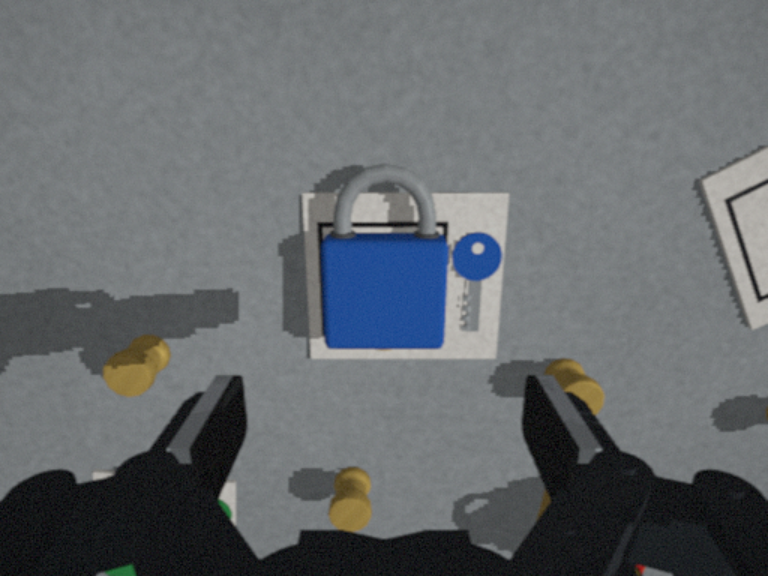

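The blue lock is on its outline: the case top is at (323–447, 235–347) and the prediction was (320–447, 235–347). Next is the black lock, taking the long turn to stay within joint 6's range.

Emit:
carry_out --moves '[{"x":-0.0201,"y":-0.0067,"z":-0.0026,"rx":0,"ry":0,"rz":-0.179,"fingers":0},{"x":-0.0201,"y":-0.0067,"z":-0.0026,"rx":0,"ry":0,"rz":-0.179,"fingers":0},{"x":-0.0201,"y":-0.0067,"z":-0.0026,"rx":0,"ry":0,"rz":-0.179,"fingers":0},{"x":-0.0201,"y":-0.0067,"z":-0.0026,"rx":0,"ry":0,"rz":-0.179,"fingers":0},{"x":-0.0201,"y":-0.0067,"z":-0.0026,"rx":0,"ry":0,"rz":-0.179,"fingers":0},{"x":-0.0201,"y":-0.0067,"z":-0.0026,"rx":0,"ry":0,"rz":-0.179,"fingers":0},{"x":-0.0201,"y":-0.0067,"z":-0.0026,"rx":0,"ry":0,"rz":-0.179,"fingers":0},{"x":-0.0201,"y":-0.0067,"z":-0.0026,"rx":0,"ry":0,"rz":-0.179,"fingers":0},{"x":-0.0201,"y":-0.0067,"z":-0.0026,"rx":0,"ry":0,"rz":-0.179,"fingers":0},{"x":-0.0201,"y":-0.0067,"z":-0.0026,"rx":0,"ry":0,"rz":-0.179,"fingers":0},{"x":-0.0201,"y":-0.0067,"z":-0.0026,"rx":0,"ry":0,"rz":-0.179,"fingers":0},{"x":-0.0201,"y":-0.0067,"z":-0.0026,"rx":0,"ry":0,"rz":-0.179,"fingers":0},{"x":0,"y":0,"z":0,"rx":0,"ry":0,"rz":0,"fingers":0},{"x":0,"y":0,"z":0,"rx":0,"ry":0,"rz":0,"fingers":0}]'

```text
time_s: 15.58
tool_pos: [0.616, 0.1496, 0.1702]
orientation: [0.893, -0.45, -0.001, 0.001]
ft_force: [0.6, 0.2, -0.3]
grip_width: 0.0854
```

```bash
python3 -c "
from h import *
plan(.6158,.1497,.072,-53.4)
m=arm.camera_model('wrist')
snap('k1','wrist')
im=cv2.imread('pics/k1_raw.png')
mk=(im.max(2)<60).astype(np.uint8)*255; mk[240:]=0
cs,_=cv2.findContours(mk,0,1)
for c in cs:
  if cv2.contourArea(c)<300: continue
  P=np.array([unproj(m,p,.06)[:2] for p in c[:,0]])*1000
  print(cv2.boundingRect(c),cv2.minAreaRect(P.astype(np.float32)))
print(1.5*proj(m,(.6158,.1497,.06)))
"
```

```text
t 15.57 pos [0.616  0.1496 0.1702] yaw -53.5 tilt 0.11 F [ 0.6  0.2 -0.3] w 0.0854 q6 9.0 ->q6 23.0
n=2 x=-0.0001 y=-0.0000 z=0.0491 rz=-0.0007  (dyaw 0.1)
(0, 207, 35, 33) ((751.2039184570312, 279.638427734375), (26.580074310302734, 28.53387451171875), 28.645767211914062)
(234, 171, 39, 41) ((619.5570678710938, 148.19749450683594), (28.14263916015625, 31.75192642211914), 37.44804000854492)
(0, 3, 57, 48) ((801.2791748046875, 144.7407989501953), (38.919410705566406, 6.431337833404541), 0.14293789863586426)
[384.05766776 293.61966876]
```

View pics/k1.png

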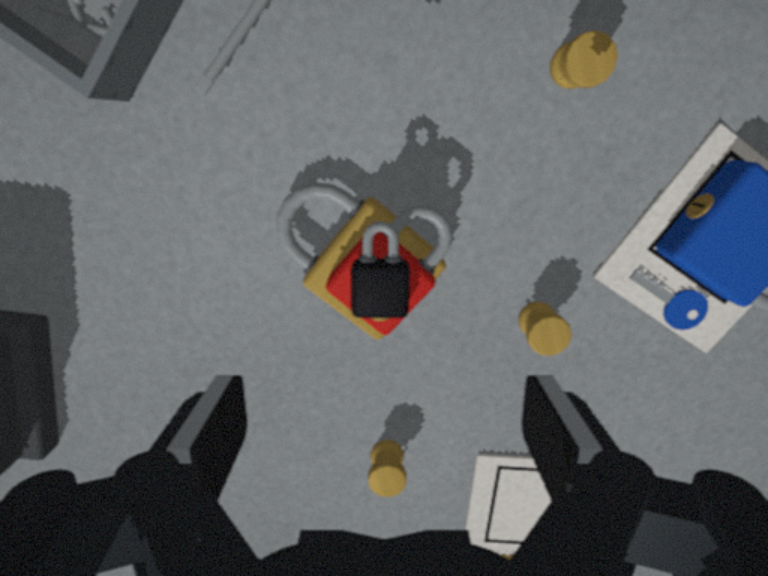

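The black lock is at (380,289), aligned and within 2 mm of the predicted (384,293). Descend and grip.

Emit:
carry_out --moves '[{"x":0.001,"y":0,"z":0.04,"rx":0,"ry":0,"rz":0,"fingers":0},{"x":0,"y":0,"z":0.035,"rx":0,"ry":0,"rz":0,"fingers":0},{"x":0,"y":0,"z":0.015,"rx":0,"ry":0,"rz":0,"fingers":0},{"x":0,"y":0,"z":0.006,"rx":0,"ry":0,"rz":0,"fingers":0},{"x":0,"y":0,"z":0,"rx":0,"ry":0,"rz":0,"fingers":1},{"x":0,"y":0,"z":0,"rx":0,"ry":0,"rz":0,"fingers":1},{"x":0,"y":0,"z":0,"rx":0,"ry":0,"rz":0,"fingers":1},{"x":0,"y":0,"z":0,"rx":0,"ry":0,"rz":0,"fingers":1},{"x":0,"y":0,"z":0,"rx":0,"ry":0,"rz":0,"fingers":1},{"x":0,"y":0,"z":0,"rx":0,"ry":0,"rz":0,"fingers":1},{"x":0,"y":0,"z":0,"rx":0,"ry":0,"rz":0,"fingers":1}]'

```text
time_s: 17.0
tool_pos: [0.6177, 0.1496, 0.0766]
orientation: [0.894, -0.449, 0.001, -0.001]
ft_force: [-1.3, 0.6, 5.3]
grip_width: 0.0282
```

```bash
python3 -c "
from h import *
snap('k2','wrist')
plan(.6158,.1497,.14,-53.4)
"
```

```text
t 17.05 pos [0.6177 0.1496 0.0766] yaw -53.3 tilt 0.13 F [-0.2  0.6  5.5] w 0.0281 q6 9.0 ->q6 23.0
n=2 x=-0.0006 y=0.0006 z=-0.0317 rz=0.0007  (dyaw -0.1)
```

View pics/k2.png

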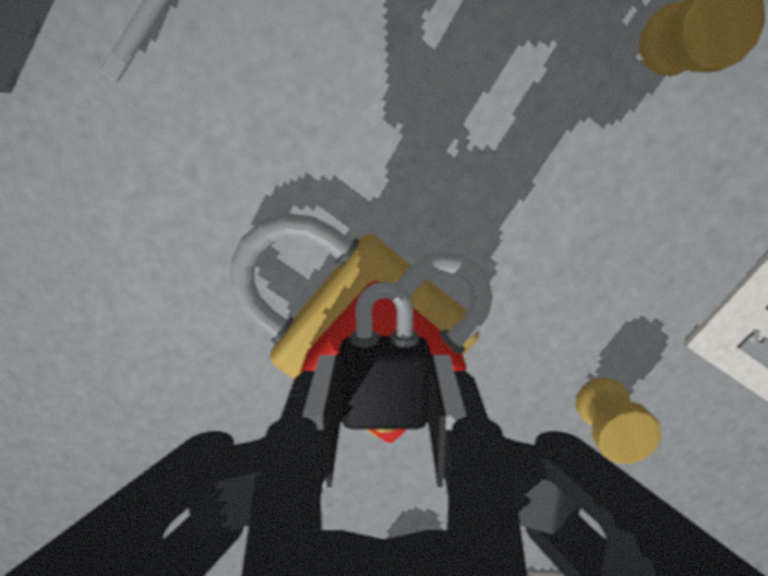

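Gripped at 28 mm. Lift and carry to the black card.

Emit:
carry_out --moves '[{"x":0,"y":0,"z":-0.02,"rx":0,"ry":0,"rz":0,"fingers":1},{"x":0,"y":0,"z":-0.04,"rx":0,"ry":0,"rz":0,"fingers":1},{"x":0,"y":0,"z":0,"rx":0,"ry":0,"rz":0,"fingers":1}]'

```text
time_s: 17.42
tool_pos: [0.6188, 0.1499, 0.1388]
orientation: [0.894, -0.449, 0.002, -0.002]
ft_force: [-0.1, 0.8, -1.8]
grip_width: 0.0279
```

```bash
python3 -c "
from h import *
snap('k3','wrist')
plan(.4917,.3954,.10,-38)
"
```

```text
t 17.48 pos [0.6175 0.1497 0.1366] yaw -53.3 tilt 0.16 F [-0.2  0.5 -1.2] w 0.028 q6 9.0 ->q6 13.0
n=6 x=-0.0444 y=-0.0127 z=0.0061 rz=-0.0446  (dyaw 15.3)
```

View pics/k3.png

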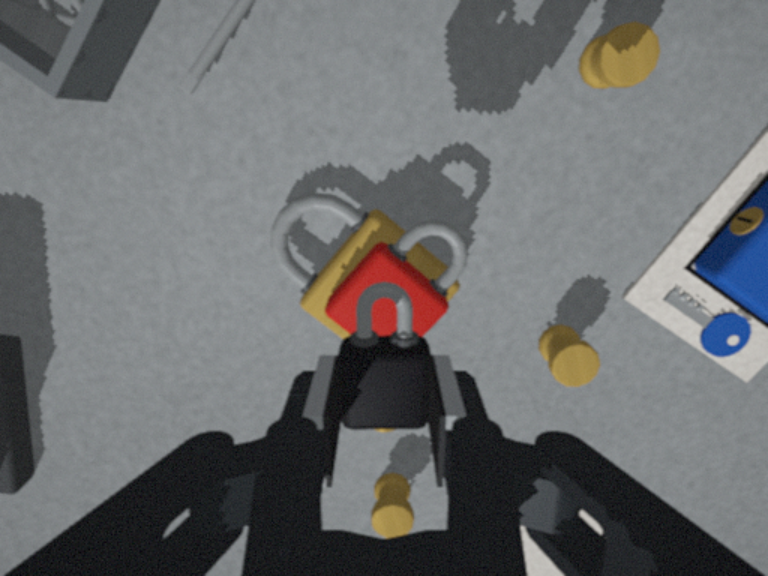

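The black lock is held and the red lock stayed put on the brass one. Moving to the black card.

Emit:
carry_out --moves '[{"x":-0.0444,"y":-0.0127,"z":0.0061,"rx":0,"ry":0,"rz":-0.0446,"fingers":1},{"x":-0.0444,"y":-0.0127,"z":0.0061,"rx":0,"ry":0,"rz":-0.0446,"fingers":1},{"x":-0.0444,"y":-0.0127,"z":0.0061,"rx":0,"ry":0,"rz":-0.0446,"fingers":1},{"x":-0.0444,"y":-0.0127,"z":0.0061,"rx":0,"ry":0,"rz":-0.0446,"fingers":1},{"x":-0.0444,"y":-0.0127,"z":0.0061,"rx":0,"ry":0,"rz":-0.0446,"fingers":1},{"x":-0.0444,"y":-0.0127,"z":0.0061,"rx":0,"ry":0,"rz":-0.0446,"fingers":1},{"x":0,"y":0,"z":0,"rx":0,"ry":0,"rz":0,"fingers":1},{"x":0,"y":0,"z":0,"rx":0,"ry":0,"rz":0,"fingers":1}]'

```text
time_s: 18.48
tool_pos: [0.4907, 0.3948, 0.0977]
orientation: [0.945, -0.326, -0.0, 0.001]
ft_force: [0.1, -0.5, -0.7]
grip_width: 0.0278
```

```bash
python3 -c "
from h import *
plan(.4917,.3954,.0356,-38)
m=arm.camera_model('wrist')
snap('k4','wrist')
s=arm.get_state(); z=s['tool_pos'][2]-.0326+.016
# corners of top face if centred under TCP
R=Ro.from_quat(s['orientation']).as_matrix()
print([(1.5*proj(m,[*(s['tool_pos']+R@[a,b,0])[:2],z])).round() for a,b in ((.015,.014),(.015,-.014),(-.015,-.014),(-.015,.014))])
print('outline',[(1.5*proj(m,[*(np.array([.4917,.3954,0])+R@[a,b,0])[:2],.003])).round() for a,b in ((.015,.015),(.015,-.015),(-.015,-.015),(-.015,.015))])
im=cv2.imread('pics/top0.png'); mt=arm.camera_model('top'); snap('k4t','top',4,(130,60,290,180))
"
```

```text
t 18.48 pos [0.4907 0.3948 0.0977] yaw -38.0 tilt 0.12 F [ 0.1 -0.5 -0.7] w 0.0278 q6 -1.0 ->q6 13.0
n=2 x=0.0002 y=-0.0006 z=0.0310 rz=-0.0001  (dyaw 0.0)
[array([430., 349.]), array([338., 349.]), array([341., 432.]), array([427., 432.])]
outline [array([414., 273.]), array([349., 273.]), array([350., 333.]), array([413., 333.])]
```

View pics/k4.png

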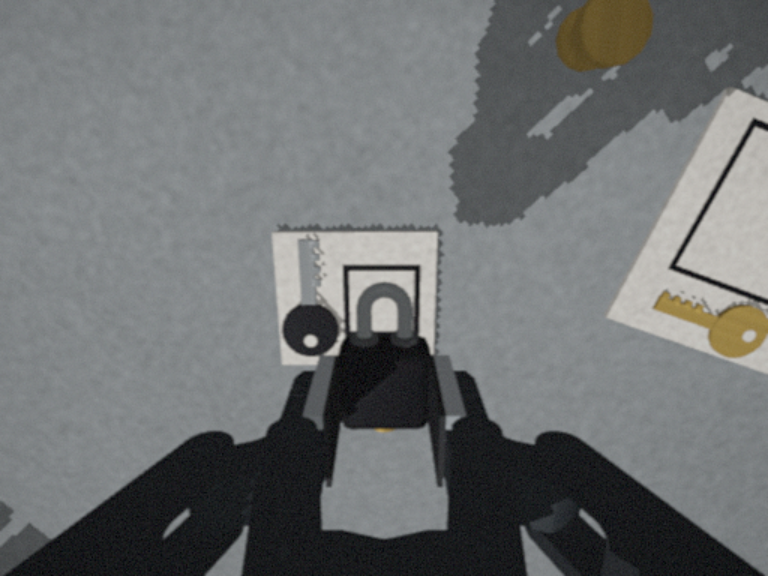

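View pics/k4t.png

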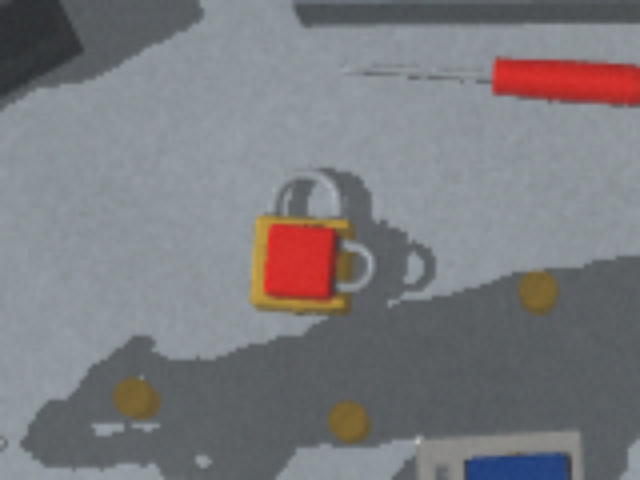

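The black lock is centred in hand and above its outline, which is seen at (346–418, row 268) against a predicted row 273. Lowering.

Emit:
carry_out --moves '[{"x":0.001,"y":0,"z":0.03,"rx":0,"ry":0,"rz":0,"fingers":1},{"x":0,"y":0,"z":0.02,"rx":0,"ry":0,"rz":0,"fingers":1},{"x":0,"y":0,"z":0.007,"rx":0,"ry":0,"rz":0,"fingers":1},{"x":0,"y":0,"z":0,"rx":0,"ry":0,"rz":0,"fingers":1},{"x":0,"y":0,"z":0,"rx":0,"ry":0,"rz":0,"fingers":1}]'

```text
time_s: 19.2
tool_pos: [0.4927, 0.395, 0.0428]
orientation: [0.945, -0.326, 0.0, -0.001]
ft_force: [-0.3, -0.4, 0.4]
grip_width: 0.0282
```

```bash
python3 -c "
from h import *
plan(.4917,.3954,.0356,-38)
im=cv2.imread('pics/k4t_raw.png'); m=arm.camera_model('top')
H,S,V=cv2.split(cv2.cvtColor(cv2.resize(im,None,fx=4,fy=4,interpolation=cv2.INTER_CUBIC),cv2.COLOR_BGR2HSV))
for n,mk,z in (('red',((H<8)|(H>172))&(S>150)&(V>120),.044),('brass',(S>120)&(V>90)&((H<26)|(H>172)),.024)):
  mk=mk.astype(np.uint8)*255; mk[:,:720]=0;mk[:,920:]=0;mk[:400]=0;mk[580:]=0
  cs,_=cv2.findContours(mk,0,1); c=max(cs,key=cv2.contourArea)
  P=np.array([unproj(m,((p[0]+.5)/4-.5,(p[1]+.5)/4-.5),z)[:2] for p in c[:,0]])*1000
  print(n,cv2.minAreaRect(P.astype(np.float32)))
"
```

```text
t 19.2 pos [0.4927 0.395  0.0428] yaw -38.0 tilt 0.11 F [-0.3 -0.4  0.4] w 0.0282 q6 -1.0 ->q6 13.0
n=1 x=-0.0010 y=0.0003 z=0.0072 rz=-0.0004  (dyaw 0.0)
red ((614.0531005859375, 152.907470703125), (43.03235626220703, 47.09152603149414), 86.62822723388672)
brass ((616.7579345703125, 154.0946044921875), (64.63272094726562, 60.53985595703125), 87.28942108154297)
```

Emit:
carry_out --moves '[{"x":0,"y":0,"z":0.004,"rx":0,"ry":0,"rz":0,"fingers":1},{"x":0,"y":0,"z":0.002,"rx":0,"ry":0,"rz":0,"fingers":1},{"x":0,"y":0,"z":0.001,"rx":0,"ry":0,"rz":0,"fingers":1},{"x":0,"y":0,"z":0,"rx":0,"ry":0,"rz":0,"fingers":1}]'

```text
time_s: 19.7
tool_pos: [0.4919, 0.3948, 0.0356]
orientation: [0.946, -0.325, 0.0, -0.0]
ft_force: [-2.7, -1.9, 4.8]
grip_width: 0.0282
```

Contact. Release and lift.

Emit:
carry_out --moves '[{"x":0,"y":0,"z":0,"rx":0,"ry":0,"rz":0,"fingers":0},{"x":0,"y":0,"z":0,"rx":0,"ry":0,"rz":0,"fingers":0},{"x":0,"y":0,"z":0,"rx":0,"ry":0,"rz":0,"fingers":0},{"x":0,"y":0,"z":0,"rx":0,"ry":0,"rz":0,"fingers":0},{"x":0,"y":0,"z":-0.03,"rx":0,"ry":0,"rz":0,"fingers":0},{"x":0,"y":0,"z":-0.05,"rx":0,"ry":0,"rz":0,"fingers":0},{"x":0,"y":0,"z":-0.03,"rx":0,"ry":0,"rz":0,"fingers":0},{"x":0,"y":0,"z":0,"rx":0,"ry":0,"rz":0,"fingers":0},{"x":0,"y":0,"z":0,"rx":0,"ry":0,"rz":0,"fingers":0}]'

```text
time_s: 20.82
tool_pos: [0.4915, 0.3944, 0.1439]
orientation: [0.945, -0.326, -0.0, 0.0]
ft_force: [-0.4, -0.2, -0.8]
grip_width: 0.0853
```

```bash
python3 -c "
from h import *
snap('k5','wrist',4,(160,120,320,250))
plan(.614,.153,.15,-93.4)
plan(.614,.153,.15,-93.4,1)
"
```

```text
t 20.88 pos [0.4914 0.3942 0.1434] yaw -38.0 tilt 0.13 F [ 0.7  0.8 -0.7] w 0.0852 q6 -1.0 ->q6 -17.0
n=6 x=0.0468 y=0.0016 z=-0.0011 rz=0.1611  (dyaw -55.4)
t 20.88 pos [0.4914 0.3942 0.1434] yaw -38.0 tilt 0.13 F [ 0.7  0.8 -0.7] w 0.0852 q6 -1.0 ->q6 163.0
n=13 x=0.0033 y=0.0253 z=-0.0005 rz=-0.1673  (dyaw 124.6)
```

View pics/k5.png

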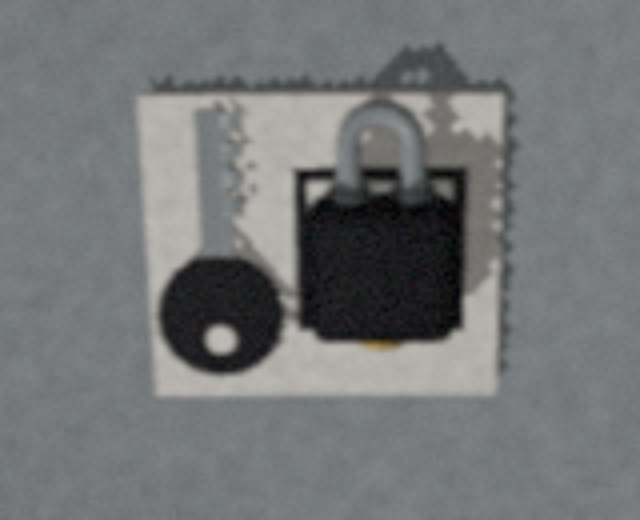

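The black lock lies on its outline, with the outline edge showing evenly at (295–465). Next is the red lock.

Emit:
carry_out --moves '[{"x":0.0468,"y":0.0016,"z":-0.0011,"rx":0,"ry":0,"rz":0.161,"fingers":0},{"x":0.0468,"y":0.0016,"z":-0.0011,"rx":0,"ry":0,"rz":0.161,"fingers":0},{"x":0.0468,"y":0.0016,"z":-0.0011,"rx":0,"ry":0,"rz":0.161,"fingers":0},{"x":0.0468,"y":0.0016,"z":-0.0011,"rx":0,"ry":0,"rz":0.161,"fingers":0},{"x":0.0468,"y":0.0016,"z":-0.0011,"rx":0,"ry":0,"rz":0.161,"fingers":0},{"x":0.0468,"y":0.0016,"z":-0.0011,"rx":0,"ry":0,"rz":0.161,"fingers":0},{"x":0,"y":0,"z":0,"rx":0,"ry":0,"rz":0,"fingers":0},{"x":0,"y":0,"z":0,"rx":0,"ry":0,"rz":0,"fingers":0}]'

```text
time_s: 21.88
tool_pos: [0.6143, 0.1534, 0.1502]
orientation: [-0.686, 0.727, 0.0, -0.001]
ft_force: [-0.6, 0.5, 0.3]
grip_width: 0.0856
```

```bash
python3 -c "
from h import *
plan(.614,.153,.052,-93.4)
arm.grab_frame('wrist')
m=arm.camera_model('wrist')
snap('r1','wrist')
im=cv2.imread('pics/r1_raw.png')
H,S,V=cv2.split(cv2.cvtColor(im,cv2.COLOR_BGR2HSV))
mk=(((H<8)|(H>172))&(S>150)&(V>90)).astype(np.uint8)*255
cs,_=cv2.findContours(mk,0,1)
for c in cs:
  if cv2.contourArea(c)<800: continue
  P=np.array([unproj(m,p,.044)[:2] for p in c[:,0]])*1000
  print(cv2.boundingRect(c),cv2.minAreaRect(P.astype(np.float32)))
print(1.5*proj(m,(.614,.153,.044)))
"
```

```text
t 21.88 pos [0.6143 0.1534 0.1502] yaw -93.3 tilt 0.1 F [-0.6  0.5  0.3] w 0.0856 q6 -31.0 ->q6 -17.0
n=2 x=0.0002 y=0.0000 z=0.0491 rz=0.0005  (dyaw -0.1)
(222, 161, 62, 60) ((616.514892578125, 149.47630310058594), (45.75621032714844, 44.491981506347656), 86.20027923583984)
(41, 0, 40, 32) ((728.6673583984375, 27.17328453063965), (17.44563102722168, 22.419010162353516), 85.1907730102539)
[384.54636712 293.46330492]
```

View pics/r1.png

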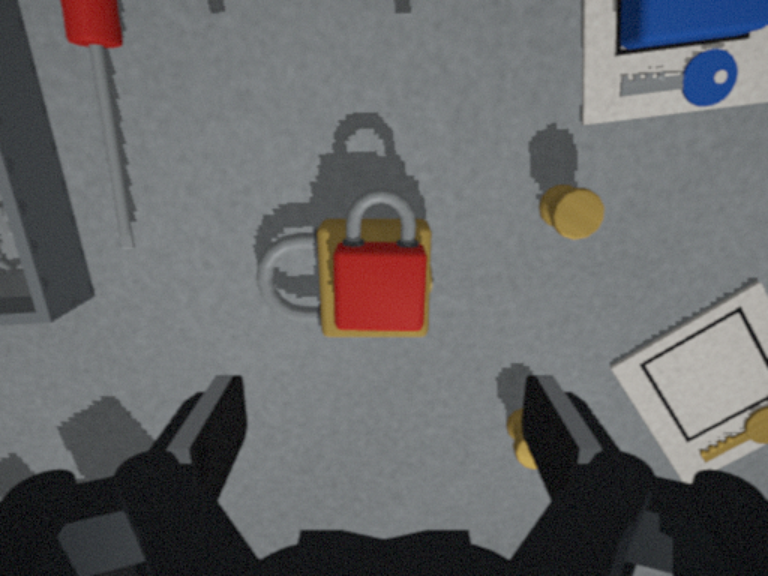

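The red lock is aligned at (380,288). The estimates differ by about 2 mm, so I'll nudge between them, descend and grip.

Emit:
carry_out --moves '[{"x":0.002,"y":-0.001,"z":0.04,"rx":0,"ry":0,"rz":0,"fingers":0},{"x":0,"y":0,"z":0.035,"rx":0,"ry":0,"rz":0,"fingers":0},{"x":0,"y":0,"z":0.015,"rx":0,"ry":0,"rz":0,"fingers":0},{"x":0,"y":0,"z":0.0085,"rx":0,"ry":0,"rz":0,"fingers":0},{"x":0,"y":0,"z":0,"rx":0,"ry":0,"rz":0,"fingers":1},{"x":0,"y":0,"z":0,"rx":0,"ry":0,"rz":0,"fingers":1},{"x":0,"y":0,"z":0,"rx":0,"ry":0,"rz":0,"fingers":1},{"x":0,"y":0,"z":0,"rx":0,"ry":0,"rz":0,"fingers":1},{"x":0,"y":0,"z":0,"rx":0,"ry":0,"rz":0,"fingers":1},{"x":0,"y":0,"z":0,"rx":0,"ry":0,"rz":0,"fingers":1}]'

```text
time_s: 23.22
tool_pos: [0.6166, 0.1519, 0.0546]
orientation: [-0.686, 0.727, -0.001, 0.001]
ft_force: [-0.1, 0.2, 5.7]
grip_width: 0.0447
```

```bash
python3 -c "
from h import *
snap('r2','wrist')
plan(.614,.153,.14,-93.4)
"
```

```text
t 23.27 pos [0.6166 0.152  0.0546] yaw -93.3 tilt 0.19 F [-0.3  0.6  6.8] w 0.0443 q6 -31.0 ->q6 -17.0
n=2 x=-0.0005 y=0.0012 z=-0.0427 rz=0.0006  (dyaw -0.1)
```

View pics/r2.png

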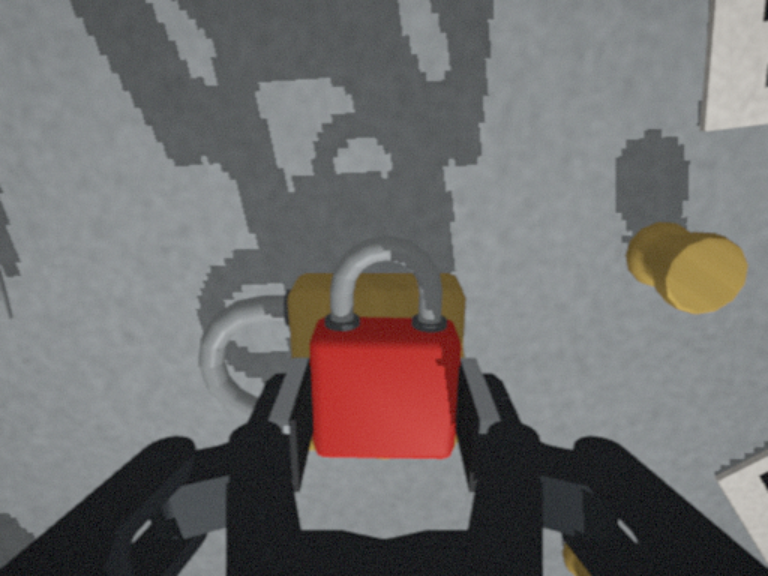

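Emit:
carry_out --moves '[{"x":0,"y":0,"z":-0.02,"rx":0,"ry":0,"rz":0,"fingers":1},{"x":0,"y":0,"z":-0.04,"rx":0,"ry":0,"rz":0,"fingers":1},{"x":0,"y":0,"z":-0.03,"rx":0,"ry":0,"rz":0,"fingers":1},{"x":0,"y":0,"z":0,"rx":0,"ry":0,"rz":0,"fingers":1}]'

```text
time_s: 23.78
tool_pos: [0.6168, 0.152, 0.1456]
orientation: [-0.686, 0.727, -0.001, 0.003]
ft_force: [-0.1, -0.4, -2.3]
grip_width: 0.0447
```

```bash
python3 -c "
from h import *
snap('r3','wrist',1)
m=arm.camera_model('wrist')
s=arm.get_state(); z=s['tool_pos'][2]-.0306+.02
R=Ro.from_quat(s['orientation']).as_matrix()
im=cv2.imread('pics/r3_raw.png')
H,S,V=cv2.split(cv2.cvtColor(im,cv2.COLOR_BGR2HSV))
mk=(((H<8)|(H>172))&(S>150)&(V>90)).astype(np.uint8)*255
cs,_=cv2.findContours(mk,0,1);c=max(cs,key=cv2.contourArea)
print([(proj(m,[*(s['tool_pos']+R@[a,b,0])[:2],z])).round() for a,b in ((.022,.023),(.022,-.023),(-.022,-.023),(-.022,.023))],cv2.boundingRect(c))
plan(.525,-.4088,.11,-38.8)
"
```

```text
[array([309., 224.]), array([204., 224.]), array([209., 308.]), array([305., 308.])] (207, 212, 100, 93)
t 23.82 pos [0.6156 0.1518 0.1434] yaw -93.4 tilt 0.1 F [-0.3  1.1 -2.9] w 0.0443 q6 -31.0 ->q6 89.0
n=11 x=0.0461 y=0.0273 z=0.0030 rz=-0.0866  (dyaw 54.6)
```

View pics/r3.png

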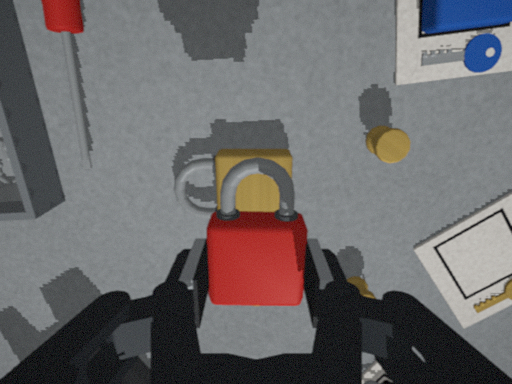

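The red lock is held about 1–2 mm forward in the hand, and the brass lock is undisturbed. Carrying it over.

Emit:
carry_out --moves '[{"x":0.0461,"y":0.0273,"z":0.003,"rx":0,"ry":0,"rz":-0.0866,"fingers":1},{"x":0.0461,"y":0.0273,"z":0.003,"rx":0,"ry":0,"rz":-0.0866,"fingers":1},{"x":0.0461,"y":0.0273,"z":0.003,"rx":0,"ry":0,"rz":-0.0866,"fingers":1},{"x":0.0461,"y":0.0273,"z":0.003,"rx":0,"ry":0,"rz":-0.0866,"fingers":1},{"x":0.0461,"y":0.0273,"z":0.003,"rx":0,"ry":0,"rz":-0.0866,"fingers":1},{"x":0.0461,"y":0.0273,"z":0.003,"rx":0,"ry":0,"rz":-0.0866,"fingers":1},{"x":0.0461,"y":0.0273,"z":0.003,"rx":0,"ry":0,"rz":-0.0866,"fingers":1},{"x":0.0461,"y":0.0273,"z":0.003,"rx":0,"ry":0,"rz":-0.0866,"fingers":1},{"x":0.0461,"y":0.0273,"z":0.003,"rx":0,"ry":0,"rz":-0.0866,"fingers":1},{"x":0.0461,"y":0.0273,"z":0.003,"rx":0,"ry":0,"rz":-0.0866,"fingers":1},{"x":0.0461,"y":0.0273,"z":0.003,"rx":0,"ry":0,"rz":-0.0866,"fingers":1},{"x":0,"y":0,"z":0,"rx":0,"ry":0,"rz":0,"fingers":1},{"x":0,"y":0,"z":0,"rx":0,"ry":0,"rz":0,"fingers":1}]'

```text
time_s: 25.45
tool_pos: [0.524, -0.4081, 0.1078]
orientation: [0.943, -0.333, -0.002, -0.001]
ft_force: [-0.4, 1.0, -2.0]
grip_width: 0.0445
```

```bash
python3 -c "
from h import *
plan(.525,-.4088,.0336,-38.8)
m=arm.camera_model('wrist')
snap('r4','wrist')
s=arm.get_state();R=Ro.from_quat(s['orientation']).as_matrix()
print('outline',[(1.5*proj(m,[*(np.array([.525,-.4088,0])+R@[a,b,0])[:2],.003])).round() for a,b in ((.022,.023),(.022,-.023),(-.022,-.023),(-.022,.023))])
m=arm.camera_model('top'); snap('r4t','top',4,(130,60,290,180))
im=cv2.imread('pics/r4t_raw.png')
H,S,V=cv2.split(cv2.cvtColor(cv2.resize(im,None,fx=4,fy=4,interpolation=cv2.INTER_CUBIC),cv2.COLOR_BGR2HSV))
for n,mk,z in (('brass',(S>120)&(V>90)&((H<26)|(H>172)),.024),):
  mk=mk.astype(np.uint8)*255; mk[:,:720]=0;mk[:,920:]=0;mk[:400]=0;mk[580:]=0
  cs,_=cv2.findContours(mk,0,1); c=max(cs,key=cv2.contourArea)
  P=np.array([unproj(m,((p[0]+.5)/4-.5,(p[1]+.5)/4-.5),z)[:2] for p in c[:,0]])*1000
  print(n,cv2.minAreaRect(P.astype(np.float32)))
"
```

```text
t 25.45 pos [ 0.524  -0.4081  0.1078] yaw -38.8 tilt 0.2 F [-0.4  1.  -2. ] w 0.0445 q6 76.0 ->q6 89.0
n=2 x=0.0008 y=-0.0000 z=0.0371 rz=-0.0004  (dyaw 0.0)
outline [array([432., 250.]), array([336., 250.]), array([338., 335.]), array([430., 335.])]
brass ((616.7850952148438, 154.75381469726562), (62.652774810791016, 60.55086898803711), 87.0750961303711)
```

View pics/r4.png

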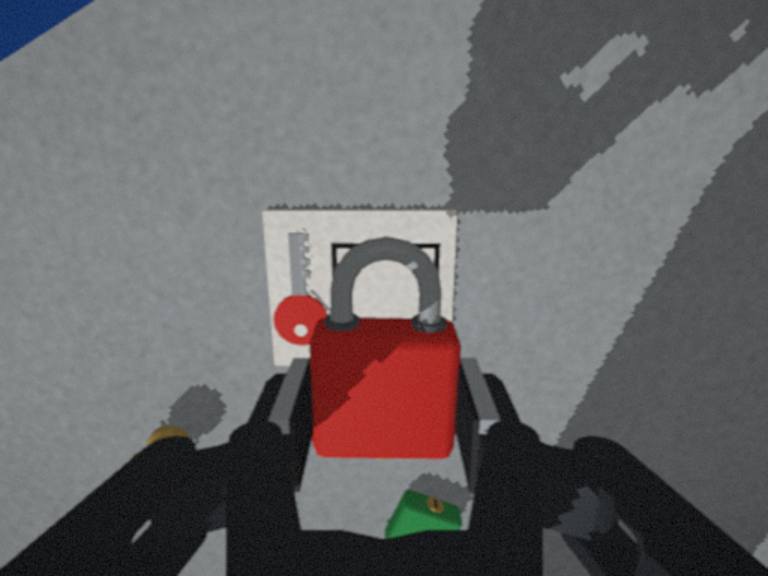

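View pics/r4t.png

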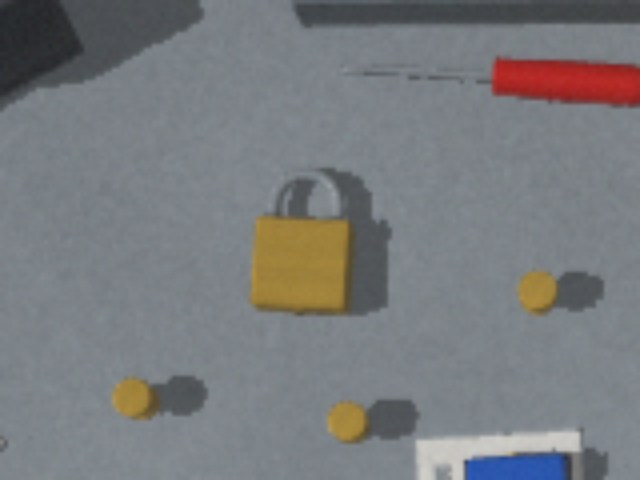

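The red lock is above its card, with the outline edge at row 245 against a predicted 250. The brass lock is clear in the top view. Lowering the red one.

Emit:
carry_out --moves '[{"x":0.001,"y":0,"z":0.03,"rx":0,"ry":0,"rz":0,"fingers":1},{"x":0,"y":0,"z":0.03,"rx":0,"ry":0,"rz":0,"fingers":1},{"x":0,"y":0,"z":0.008,"rx":0,"ry":0,"rz":0,"fingers":1},{"x":0,"y":0,"z":0.003,"rx":0,"ry":0,"rz":0,"fingers":1},{"x":0,"y":0,"z":0,"rx":0,"ry":0,"rz":0,"fingers":1},{"x":0,"y":0,"z":0,"rx":0,"ry":0,"rz":0,"fingers":1}]'

```text
time_s: 26.3
tool_pos: [0.5264, -0.4096, 0.0401]
orientation: [0.943, -0.332, 0.001, 0.0]
ft_force: [0.3, -0.6, -1.6]
grip_width: 0.0445
```

Emit:
carry_out --moves '[{"x":0,"y":0,"z":0.004,"rx":0,"ry":0,"rz":0,"fingers":1},{"x":0,"y":0,"z":0.002,"rx":0,"ry":0,"rz":0,"fingers":1},{"x":0,"y":0,"z":0.0008,"rx":0,"ry":0,"rz":0,"fingers":1},{"x":0,"y":0,"z":0,"rx":0,"ry":0,"rz":0,"fingers":1}]'

```text
time_s: 26.8
tool_pos: [0.5258, -0.4094, 0.0336]
orientation: [0.943, -0.332, 0.0, 0.0]
ft_force: [-2.5, 3.6, 6.5]
grip_width: 0.0445
```

Contact. Release and lift.

Emit:
carry_out --moves '[{"x":0,"y":0,"z":0,"rx":0,"ry":0,"rz":0,"fingers":0},{"x":0,"y":0,"z":0,"rx":0,"ry":0,"rz":0,"fingers":0},{"x":0,"y":0,"z":0,"rx":0,"ry":0,"rz":0,"fingers":0},{"x":0,"y":0,"z":0,"rx":0,"ry":0,"rz":0,"fingers":0},{"x":0,"y":0,"z":-0.03,"rx":0,"ry":0,"rz":0,"fingers":0},{"x":0,"y":0,"z":-0.05,"rx":0,"ry":0,"rz":0,"fingers":0},{"x":0,"y":0,"z":-0.03,"rx":0,"ry":0,"rz":0,"fingers":0},{"x":0,"y":0,"z":0,"rx":0,"ry":0,"rz":0,"fingers":0},{"x":0,"y":0,"z":0,"rx":0,"ry":0,"rz":0,"fingers":0}]'

```text
time_s: 27.92
tool_pos: [0.5254, -0.4089, 0.1411]
orientation: [0.943, -0.332, -0.001, -0.0]
ft_force: [0.4, 0.3, -0.1]
grip_width: 0.0851
```

```bash
python3 -c "
from h import *
snap('r5','wrist',4,(160,120,320,250))
plan(.617,.154,.14,-2.8)
"
```

```text
t 27.98 pos [ 0.5251 -0.4088  0.1405] yaw -38.8 tilt 0.14 F [-0.7  0.1 -0.7] w 0.0854 q6 76.0 ->q6 73.0
n=11 x=-0.0120 y=-0.0513 z=0.0001 rz=-0.0571  (dyaw 36.0)
```

View pics/r5.png

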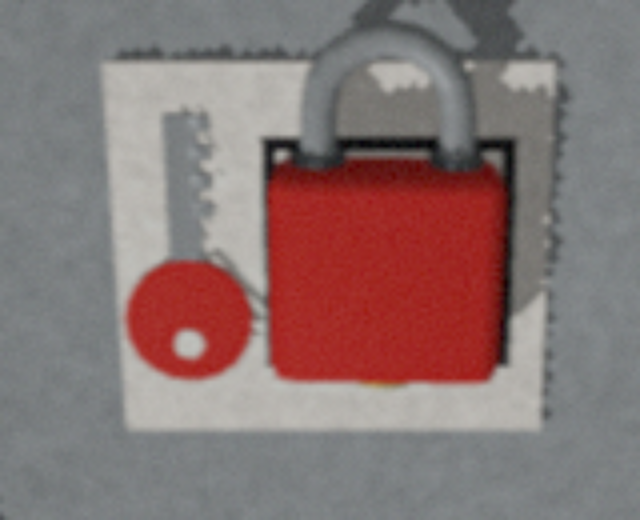

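The red lock is on its outline. Last is the brass lock.

Emit:
carry_out --moves '[{"x":-0.012,"y":-0.0513,"z":0,"rx":0,"ry":0,"rz":-0.0571,"fingers":0},{"x":-0.012,"y":-0.0513,"z":0,"rx":0,"ry":0,"rz":-0.0571,"fingers":0},{"x":-0.012,"y":-0.0513,"z":0,"rx":0,"ry":0,"rz":-0.0571,"fingers":0},{"x":-0.012,"y":-0.0513,"z":0,"rx":0,"ry":0,"rz":-0.0571,"fingers":0},{"x":-0.012,"y":-0.0513,"z":0,"rx":0,"ry":0,"rz":-0.0571,"fingers":0},{"x":-0.012,"y":-0.0513,"z":0,"rx":0,"ry":0,"rz":-0.0571,"fingers":0},{"x":-0.012,"y":-0.0513,"z":0,"rx":0,"ry":0,"rz":-0.0571,"fingers":0},{"x":-0.012,"y":-0.0513,"z":0,"rx":0,"ry":0,"rz":-0.0571,"fingers":0},{"x":-0.012,"y":-0.0513,"z":0,"rx":0,"ry":0,"rz":-0.0571,"fingers":0},{"x":-0.012,"y":-0.0513,"z":0,"rx":0,"ry":0,"rz":-0.0571,"fingers":0},{"x":-0.012,"y":-0.0513,"z":0,"rx":0,"ry":0,"rz":-0.0571,"fingers":0},{"x":0,"y":0,"z":0,"rx":0,"ry":0,"rz":0,"fingers":0},{"x":0,"y":0,"z":0,"rx":0,"ry":0,"rz":0,"fingers":0}]'

```text
time_s: 29.6
tool_pos: [0.6169, 0.1532, 0.1408]
orientation: [1.0, -0.024, -0.001, 0.001]
ft_force: [0.7, -1.0, -0.0]
grip_width: 0.0857
```

```bash
python3 -c "
from h import *
plan(.617,.154,.028,-2.8)
arm.grab_frame('wrist')
m=arm.camera_model('wrist')
snap('y1','wrist')
s=arm.get_state();R=Ro.from_quat(s['orientation']).as_matrix()
print('top at TCP',[(1.5*proj(m,[*(s['tool_pos']+R@[a,b,0])[:2],.024])).round() for a,b in ((.03,.032),(.03,-.032),(-.03,-.032),(-.03,.032))])
"
```

```text
t 29.6 pos [0.6169 0.1532 0.1408] yaw -2.8 tilt 0.13 F [ 0.7 -1.  -0. ] w 0.0857 q6 59.0 ->q6 73.0
n=3 x=0.0001 y=-0.0003 z=0.0376 rz=0.0001  (dyaw -0.0)
top at TCP [array([449., 231.]), array([319., 231.]), array([324., 341.]), array([444., 342.])]
```

View pics/y1.png

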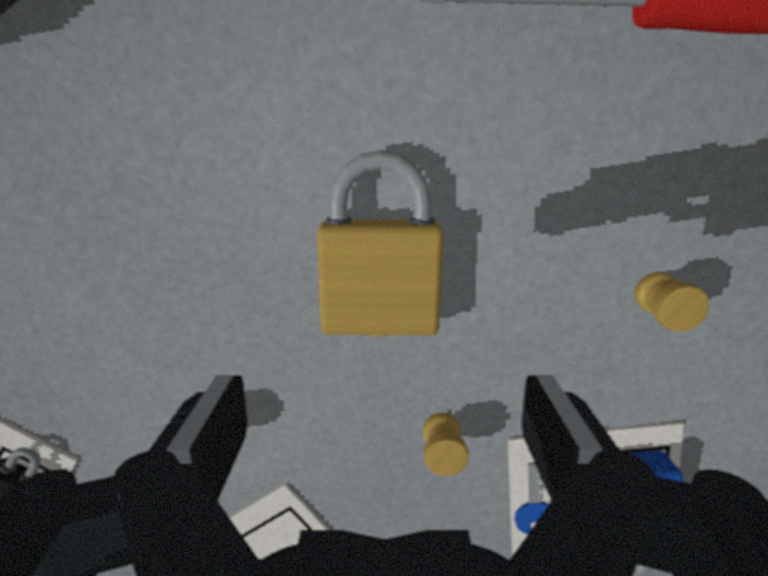

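The brass lock is at (380,280) against a TCP-centred (384,286), so I'll shift +3 mm in x and −2 mm in y, then descend and grip.

Emit:
carry_out --moves '[{"x":0.003,"y":-0.002,"z":0.04,"rx":0,"ry":0,"rz":0,"fingers":0},{"x":0,"y":0,"z":0.04,"rx":0,"ry":0,"rz":0,"fingers":0},{"x":0,"y":0,"z":0.02,"rx":0,"ry":0,"rz":0,"fingers":0},{"x":0,"y":0,"z":0.012,"rx":0,"ry":0,"rz":0,"fingers":0},{"x":0,"y":0,"z":0,"rx":0,"ry":0,"rz":0,"fingers":0},{"x":0,"y":0,"z":0,"rx":0,"ry":0,"rz":0,"fingers":1},{"x":0,"y":0,"z":0,"rx":0,"ry":0,"rz":0,"fingers":1},{"x":0,"y":0,"z":0,"rx":0,"ry":0,"rz":0,"fingers":1},{"x":0,"y":0,"z":0,"rx":0,"ry":0,"rz":0,"fingers":1},{"x":0,"y":0,"z":0,"rx":0,"ry":0,"rz":0,"fingers":1}]'

```text
time_s: 30.95
tool_pos: [0.6216, 0.1555, 0.0318]
orientation: [1.0, -0.024, 0.001, -0.0]
ft_force: [-0.5, -0.8, 6.4]
grip_width: 0.0621
```

```bash
python3 -c "
from h import *
snap('y2','wrist')
plan(.617,.154,.12,-2.8)
"
```

```text
t 31.0 pos [0.6216 0.1555 0.0318] yaw -2.8 tilt 0.18 F [-1.1  0.7  6.3] w 0.0624 q6 59.0 ->q6 73.0
n=2 x=-0.0021 y=0.0008 z=-0.0441 rz=0.0003  (dyaw -0.0)
```

View pics/y2.png

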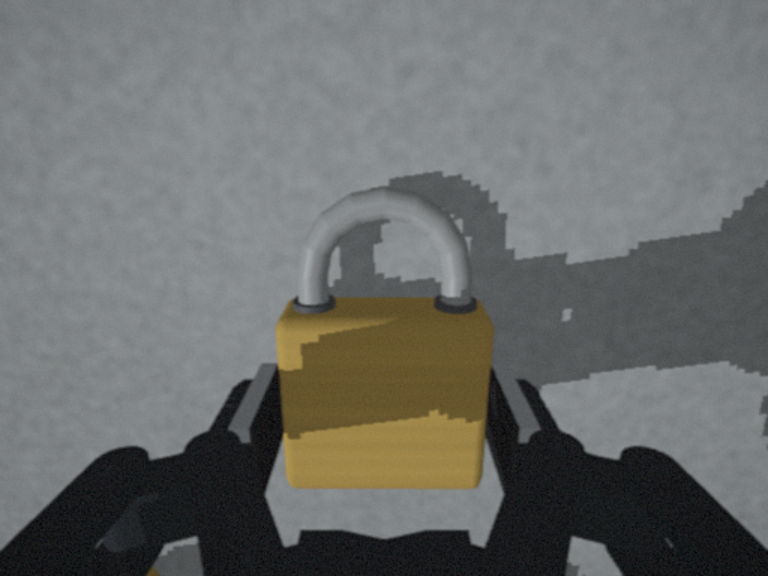

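Gripped at 62 mm. Lift.

Emit:
carry_out --moves '[{"x":0,"y":0,"z":-0.01,"rx":0,"ry":0,"rz":0,"fingers":1},{"x":0,"y":0,"z":-0.02,"rx":0,"ry":0,"rz":0,"fingers":1},{"x":0,"y":0,"z":-0.03,"rx":0,"ry":0,"rz":0,"fingers":1},{"x":0,"y":0,"z":-0.03,"rx":0,"ry":0,"rz":0,"fingers":1},{"x":0,"y":0,"z":0,"rx":0,"ry":0,"rz":0,"fingers":1}]'

```text
time_s: 31.62
tool_pos: [0.6216, 0.1559, 0.1224]
orientation: [1.0, -0.024, 0.002, -0.001]
ft_force: [0.2, -0.4, -4.8]
grip_width: 0.0622
```

```bash
python3 -c "
from h import *
snap('y3','wrist',1)
m=arm.camera_model('wrist')
s=arm.get_state(); z=s['tool_pos'][2]-.0318+.024
R=Ro.from_quat(s['orientation']).as_matrix()
print('top at TCP',[proj(m,[*(s['tool_pos']+R@[a,b,0])[:2],z]).round() for a,b in ((.03,.032),(.03,-.032),(-.03,-.032),(-.03,.032))])
plan(.4142,.2351,.11,32.4,vmax=.05)
"
```

```text
top at TCP [array([332., 211.]), array([180., 210.]), array([189., 327.]), array([322., 327.])]
t 31.68 pos [0.6203 0.1556 0.1202] yaw -2.8 tilt 0.08 F [-1.3 -0.8 -4.7] w 0.0625 q6 59.0 ->q6 93.0
n=5 x=-0.0379 y=-0.0240 z=0.0020 rz=-0.1229  (dyaw 35.2)
```

View pics/y3.png

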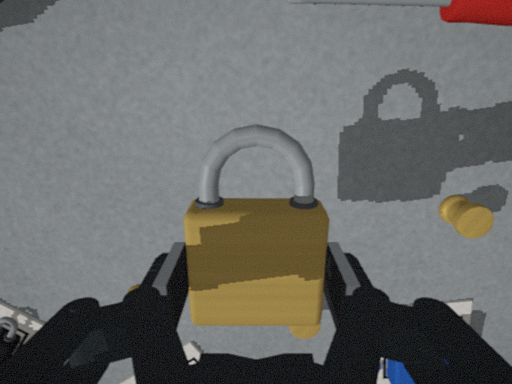

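The brass lock is centred in the hand. Carrying it to the brass card.

Emit:
carry_out --moves '[{"x":-0.0379,"y":-0.024,"z":0.002,"rx":0,"ry":0,"rz":-0.1229,"fingers":1},{"x":-0.0379,"y":-0.024,"z":0.002,"rx":0,"ry":0,"rz":-0.1229,"fingers":1},{"x":-0.0379,"y":-0.024,"z":0.002,"rx":0,"ry":0,"rz":-0.1229,"fingers":1},{"x":-0.0379,"y":-0.024,"z":0.002,"rx":0,"ry":0,"rz":-0.1229,"fingers":1},{"x":-0.0379,"y":-0.024,"z":0.002,"rx":0,"ry":0,"rz":-0.1229,"fingers":1},{"x":0,"y":0,"z":0,"rx":0,"ry":0,"rz":0,"fingers":1},{"x":0,"y":0,"z":0,"rx":0,"ry":0,"rz":0,"fingers":1}]'

```text
time_s: 32.55
tool_pos: [0.4139, 0.2344, 0.1092]
orientation: [0.96, 0.279, -0.001, 0.0]
ft_force: [1.4, 0.6, -3.5]
grip_width: 0.0624
```

```bash
python3 -c "
from h import *
plan(.4142,.2351,.0348,32.4)
m=arm.camera_model('wrist')
snap('y4','wrist')
s=arm.get_state();R=Ro.from_quat(s['orientation']).as_matrix()
print('outline',[(1.5*proj(m,[*(np.array([.4142,.2351,0])+R@[a,b,0])[:2],.003])).round() for a,b in ((.03,.032),(.03,-.032),(-.03,-.032),(-.03,.032))])
"
```

```text
t 32.55 pos [0.4139 0.2344 0.1092] yaw 32.4 tilt 0.08 F [ 1.4  0.6 -3.5] w 0.0624 q6 74.0 ->q6 93.0
n=2 x=0.0004 y=-0.0002 z=0.0372 rz=0.0001  (dyaw -0.0)
outline [array([450., 235.]), array([315., 235.]), array([320., 350.]), array([445., 350.])]
```

View pics/y4.png

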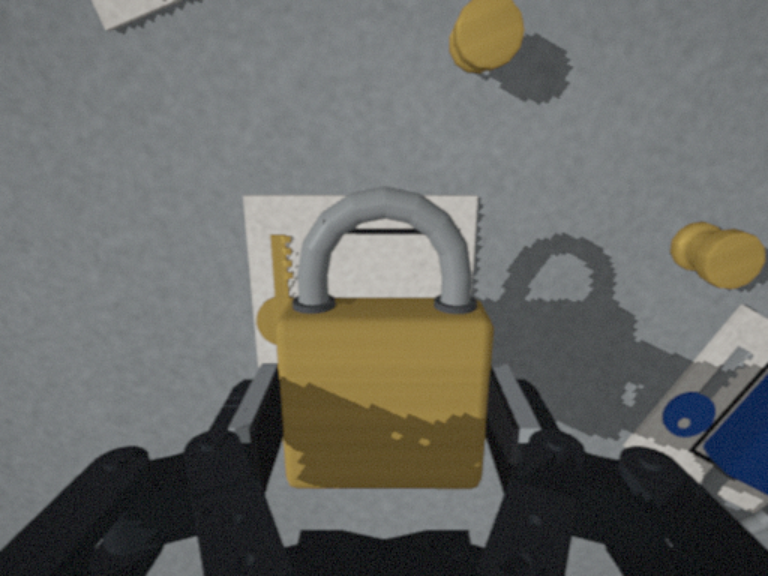

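It is square above the card (outline edge at row 231 against a predicted 235). Lowering.

Emit:
carry_out --moves '[{"x":0.001,"y":0,"z":0.03,"rx":0,"ry":0,"rz":0,"fingers":1},{"x":0,"y":0,"z":0.025,"rx":0,"ry":0,"rz":0,"fingers":1},{"x":0,"y":0,"z":0.01,"rx":0,"ry":0,"rz":0,"fingers":1},{"x":0,"y":0,"z":0.003,"rx":0,"ry":0,"rz":0,"fingers":1},{"x":0,"y":0,"z":0,"rx":0,"ry":0,"rz":0,"fingers":1},{"x":0,"y":0,"z":0,"rx":0,"ry":0,"rz":0,"fingers":1}]'

```text
time_s: 33.35
tool_pos: [0.4157, 0.2356, 0.0428]
orientation: [0.96, 0.279, 0.001, -0.0]
ft_force: [-0.0, -1.0, -4.1]
grip_width: 0.0621
```

Emit:
carry_out --moves '[{"x":0,"y":0,"z":0.004,"rx":0,"ry":0,"rz":0,"fingers":1},{"x":0,"y":0,"z":0.0025,"rx":0,"ry":0,"rz":0,"fingers":1},{"x":0,"y":0,"z":0.001,"rx":0,"ry":0,"rz":0,"fingers":1},{"x":0,"y":0,"z":0,"rx":0,"ry":0,"rz":0,"fingers":1}]'

```text
time_s: 33.85
tool_pos: [0.4151, 0.2351, 0.0348]
orientation: [0.96, 0.279, -0.0, 0.0]
ft_force: [-3.3, -1.9, 2.2]
grip_width: 0.0621
```

Contact. Release and lift clear.

Emit:
carry_out --moves '[{"x":0,"y":0,"z":0,"rx":0,"ry":0,"rz":0,"fingers":0},{"x":0,"y":0,"z":0,"rx":0,"ry":0,"rz":0,"fingers":0},{"x":0,"y":0,"z":0,"rx":0,"ry":0,"rz":0,"fingers":0},{"x":0,"y":0,"z":0,"rx":0,"ry":0,"rz":0,"fingers":0},{"x":0,"y":0,"z":-0.03,"rx":0,"ry":0,"rz":0,"fingers":0},{"x":0,"y":0,"z":-0.05,"rx":0,"ry":0,"rz":0,"fingers":0},{"x":0,"y":0,"z":-0.03,"rx":0,"ry":0,"rz":0,"fingers":0},{"x":0,"y":0,"z":0,"rx":0,"ry":0,"rz":0,"fingers":0},{"x":0,"y":0,"z":0,"rx":0,"ry":0,"rz":0,"fingers":0}]'

```text
time_s: 34.98
tool_pos: [0.4148, 0.2349, 0.1439]
orientation: [0.96, 0.279, -0.0, 0.0]
ft_force: [0.5, 0.3, -0.5]
grip_width: 0.0852
```

```bash
python3 -c "
from h import *
snap('y5','wrist',4,(160,120,320,250))
plan(.4142,.2351,.25,32.4)
"
```

```text
t 35.02 pos [0.4146 0.2347 0.1435] yaw 32.4 tilt 0.11 F [-0.3  0.4 -0.4] w 0.0852 q6 74.0 ->q6 93.0
n=2 x=-0.0002 y=-0.0003 z=-0.0533 rz=0.0000  (dyaw -0.0)
```

View pics/y5.png

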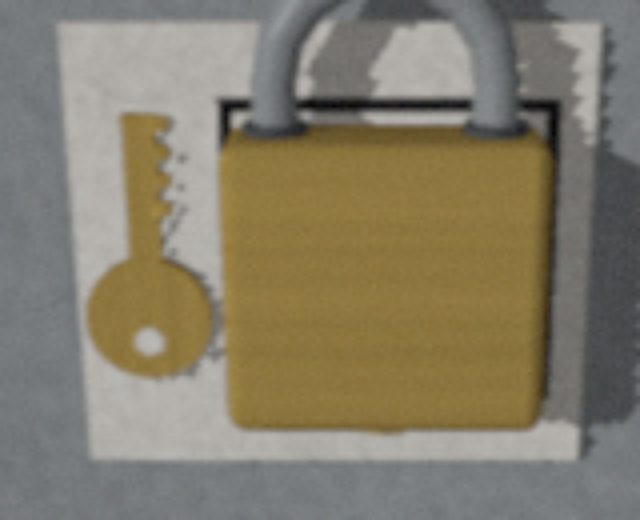

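The brass lock sits on its outline. I'll back off and check all five from the top camera.

Emit:
carry_out --moves '[{"x":0,"y":0,"z":-0.05,"rx":0,"ry":0,"rz":0,"fingers":0},{"x":-0.04,"y":0,"z":-0.03,"rx":0,"ry":0,"rz":0,"fingers":0},{"x":-0.04,"y":0,"z":0,"rx":0,"ry":0,"rz":0,"fingers":0},{"x":-0.02,"y":0,"z":0,"rx":0,"ry":0,"rz":0,"fingers":0},{"x":0,"y":0,"z":0,"rx":0,"ry":0,"rz":0,"fingers":0},{"x":0,"y":0,"z":0,"rx":0,"ry":0,"rz":0,"fingers":0},{"x":0,"y":0,"z":0,"rx":0,"ry":0,"rz":0,"fingers":0}]'

```text
time_s: 35.9
tool_pos: [0.3312, 0.1819, 0.224]
orientation: [0.96, 0.279, -0.0, 0.0]
ft_force: [-0.4, -0.3, 0.8]
grip_width: 0.0852
```

```bash
python3 -c "
from h import *
snap('f','top',2.2,(90,90,450,280))
m=arm.camera_model('top')
im=cv2.imread('pics/f_raw.png')
H,S,V=cv2.split(cv2.cvtColor(cv2.resize(im,None,fx=4,fy=4,interpolation=cv2.INTER_CUBIC),cv2.COLOR_BGR2HSV))
T=dict(green=(641.7,-132.9),blue=(460.9,11.7),red=(525,-408.8),black=(491.7,395.4),brass=(414.2,235.1))
for n,mk,z in [('red',((H<8)|(H>172))&(S>130)&(V>70),.023),('green',(H>50)&(H<75)&(S>120)&(V>60),.023),('blue',(H>100)&(H<125)&(S>130)&(V>40),.027),('brass',(H>12)&(H<26)&(S>100)&(V>70),.027),('black',(V<60),.019)]:
    cs,_=cv2.findContours(mk.astype(np.uint8)*255,0,1)
    for c in cs:
        if cv2.contourArea(c)<500: continue
        P=np.array([unproj(m,((p[0]+.5)/4-.5,(p[1]+.5)/4-.5),z)[:2] for p in c[:,0]])*1000
        r=cv2.minAreaRect(P.astype(np.float32))
        d=np.hypot(r[0][0]-T[n][0],r[0][1]-T[n][1])
        if d<25: print(n,np.round([*r[0],*r[1],r[2]],1),'off',d.round(1))
"
```

```text
red [ 524.4 -403.9   48.2   47.5   50.6] off 4.9
green [ 643.3 -130.2   46.2   43.2   88.2] off 3.1
blue [462.4  13.1  58.9  63.5   3.8] off 2.1
brass [405.3 243.9  62.3  91.9  32.4] off 12.6
black [489.2 391.8  34.2  31.2  44. ] off 4.3
```

View pics/f.png

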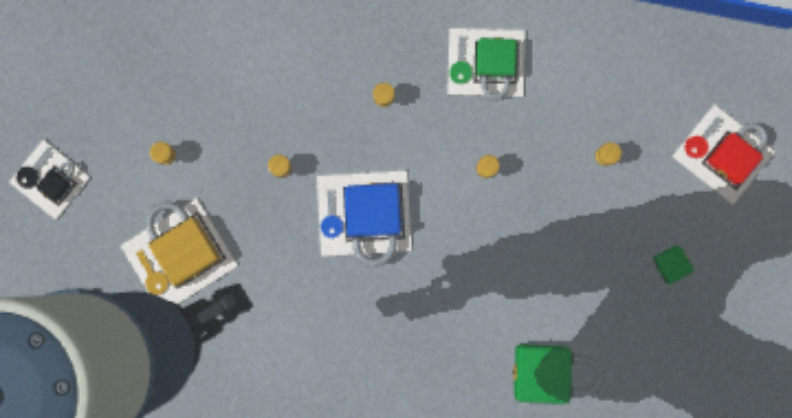

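All five lie on their cards, 2–5 mm off. The 12.6 mm reading for brass comes from its mask merging with the brass key (a 92 mm blob), and the wrist close-up shows it on the outline. Handing in.

```bash
python3 -c "
from bench import arm
print(arm.finish_job())"
```

```text
the job is handed in; nothing more can be done
None
```

All five padlocks are off the stacks and lying released on the cards of their own colours, with shackles pointing along the keys. I handed the job in at about 36 s of the allowed 128 s, and it reported no verdict. Each lock was lowered until it touched the card before I let go, and none was dropped. I took the medium green lock off the blue one and left the large and small look-alikes alone.

- **Centre offsets from the outlines, top camera:** green was 3 mm off, blue 2 mm, red 5 mm and black 4 mm, all within the 12 mm limit. The red and black figures are probably a little high, because visible side faces and shadow were counted as part of the case.
- **Brass check that disagreed:** the top camera gave 12.6 mm, but its colour mask had merged the lock with the brass key into one 92 mm shape, so that figure is not a real offset. The wrist close-up after release shows the case on its outline, within a few mm by eye. I had no second numeric measurement for it.
- **Angles:** green, blue and red measured within 1° of their card directions. Brass read the same as its card, but from the merged mask. Black's top-camera angle came out about 8° off, from a mask that included shadow and outline; its close-up looks square.

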